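Check the wing nuts of a filter holder and mark the loose one

ROBOT

A 7-joint arm with a two-finger parallel gripper is mounted at the origin on the work surface. World frame = base frame: x ahead of the robot, y to its left, z up, the work surface at z = 0. Lengths are in m, angles in rad, forces in N, time in s.
With the tool pointing down it reaches from about 0.35 to 0.9 m from the base axis. Payload 8.1 kg.
Tool frame: the origin (TCP) lies midway between the tips of the shut fingers; the grasp point (between the pads) lies 19 mm behind it (arm.hold_point_z is the distance from the TCP to the grasp point, in m); z points along the fingers, y is the direction in which the jaws open and shut (so a half turn about z gives the same grasp; the last joint's range is limited). The gripper opens to 92 mm and grips with 3 to 60 N. Pads are 19 mm wide; open, the fingers measure 130 mm over their backs; the gripper's body (75 mm by 190 mm) begins 47 mm behind the grasp point.
Start: joints at [1.031, 0.434, 0.025, 1.573, -0.012, 1.134, -0.075], TCP at [0.264, -0.566, 0.195] pointing down, gripper open.
Joint ranges: [-2.62, 2.62], [-0.44, 2.09], [-1.27, 1.32], [0.08, 2.57], [-1.32, 4.46], [0.12, 2], [-2.74, 2.74]. Speed limits (rad/s): [2.22, 2.22, 3.01, 3.01, 3.14, 3.14, 3.14].

INTERFACE

Orientations are given as a rotation vector (axis times angle).
In Python, from cell import arm gives the robot as it stands.
- The arm moves only by the shell command python3 -m pendant 'ROWS' [FORCE]. ROWS is JSON, a list of rows, each a list of 3 entries, a list of its own where there are three numbers: the shift along the tool's x, y, z in m, then the turn, a rotation vector about the tool's x, y, z in degrees, then the finger opening in m, from 0 to 0.0918. A call has 1 to 10 rows; each row shifts and turns the commanded pose from where the row before left it, along the tool's axes as they then stand; what a row does not reach is not made up. A row lasts 1/8 s, in which the tool goes at most 62.5 mm and 10.7 degrees, less where a joint would pass 70% of its speed; a pose out of reach is approached as far as the arm can. A call with a gripper value outside its range is refused whole. The fingers move at their own pace and stop on an object; FORCE is the grip in N (left out, the last holds). Time passes only in rows, so rows that do not move let the fingers close. It gives the time, the measured TCP pose, the force and the opening at its end, in the units of the state.
- arm.observe(): the state, without advancing time (a new reading comes with each control period).
- arm.get_image(name): name is "scene" or "top" or "wrist"; returns (picture, depth): 420x560x3 uint8, red, green, blue; 420x560 float32, m along the optical axis (not along the pixel's ray), 0 where there is no reading.
- arm.camera_params(name): a dict with "fovy" (degrees; the focal length in pixels is half the picture's height over the tangent of half this angle, whatever the lens; pixels are square), "cx", "cy" (the principal point, pixels), "rvec" (rotation vector, rad) and "tvec" (3), from world to camera coordinates, as OpenCV has them; the wrist camera has in their place "mount" (4x4, takes a point from camera to tool coordinates, whose origin is the TCP and whose axes are the flange's). Camera axes: x right, y down, z forward; pixel columns grow to the right and rows downward; lengths in m; the calibration is good to about 2 mm. A picture is of the moment at which its call begins: read the wrist's pose just before it. camera_params takes no time and is no camera call.
- arm.sign_off(): hands the job in, once; it reports no verdict.
Trained networks look in the newest picture that a camera, given by its name, has taken for a name from the list of things; names that differ only in an ending like _2 or _b are one class to them, and where a whole thing is asked for, a point or a joint stands for the part that bears it (a point fixed in the world has none). Each returns a list of dicts, best first, with "conf" (0 to 1); they miss things now and then, are a little off and sometimes report something else, mostly with a low value. They report only what shows in the picture. A call takes as long as a camera call. They do not tell look-alikes from the thing itself.
- arm.look_for(camera, label): "rect" ([centre column, centre row, width, height] in pixels, round what is visible of it).
- arm.masks_of(camera, label): "pixels" (420x560 bool, what is visible of it) and "rect" ([centre column, centre row, width, height] in pixels, round what is visible of it).
The state is a dict: "clock": time; "joints": joint angles; "dq": joint speeds; "joint_efforts": joint torques, N m; "position": TCP position; "ee_rot": TCP orientation; "force": force on the tool from outside, world axes, zero at the start; "ft_torque": the same for the moment, N m; "width": opening from 0.0 (shut) to 1.0 (fully open).
Only numpy, scipy, OpenCV 4.12 (cv2) and the standard library are available. Lean on these libraries where they do the work, as an engineer would, in place of code of your own. Each camera call takes 0.05 s, during which the arm holds its last target.

TASK

Before this stainless filter holder is pressurised, check its three wing nuts by feel: start at the one beside the vent valve and go round clockwise as seen from above, and with closed fingertips, without gripping the nut, lean sideways on one wing in the tightening direction (clockwise from above) with about 12 N, never more than 25 N and never the other way. A sound nut stands firm under that push; one nut is loose and gives way, so let it turn about 20 to 40 degrees and stop. When all three have been checked, slip the marker sleeve (the short plastic tube standing on the bench) over the stud of the loose nut, standing down on the nut, and let go of it; leave the glassware and the membrane box where they are.

Things in the scene. Friction and masses are not known exactly. Their poses are not given: they have to be found in the camera images.
- holder_centre (a point): Centre of the top face of the fixed steel filter holder, 92 mm above the bench: a round double plate 138 mm across on three splayed legs, with three ears 120 degrees apart, each with an upright stud 82 mm from this centre. In the middle a capped inlet, 30 mm across, 32 mm high. z is up; x points away from the vent valve.
- vent_valve (a point): Top of the small vent valve (black round knob 17 mm across, its top 24 mm above the plate) on the holder's top plate, 36 mm from the centre towards nut 1.
- stud_1 (a point): Point on the axis of stud 1 (the one beside the vent valve) at the top of its wing nut's hub (24 mm across, 18 mm high, standing on the plate). The 10 mm stud ends 24 mm above it. Two upright flat wings, 6 mm thick: paddles 17 to 34 mm from the axis, up to 16 mm above this point, starting anywhere within 20 degrees of square to the line to the holder's centre.
- stud_2 (a point): Point on the axis of stud 2 (next clockwise from stud 1, seen from above) at the top of its wing nut's hub (24 mm across, 18 mm high, standing on the plate). The 10 mm stud ends 24 mm above it. Two upright flat wings, 6 mm thick: paddles 17 to 34 mm from the axis, up to 16 mm above this point, starting anywhere within 20 degrees of square to the line to the holder's centre.
- stud_3 (a point): Point on the axis of stud 3 (next clockwise from stud 2, seen from above) at the top of its wing nut's hub (24 mm across, 18 mm high, standing on the plate). The 10 mm stud ends 24 mm above it. Two upright flat wings, 6 mm thick: paddles 17 to 34 mm from the axis, up to 16 mm above this point, starting anywhere within 20 degrees of square to the line to the holder's centre.
- nut_1 (a joint): Turn of wing nut 1 since the start, rad; positive is clockwise from above (tightening). A sound nut stays put (within 1 degree) and breaks loose only above about 1 N m (over 35 N at mid-wing, 26 mm out); the loose one turns at about 0.1 N m (3 to 5 N there) and stays where it is left. Exactly one of the three is loose; it can be any of them.
- nut_2 (a joint): Turn of wing nut 2 since the start, rad; positive is clockwise from above (tightening). A sound nut stays put (within 1 degree) and breaks loose only above about 1 N m (over 35 N at mid-wing, 26 mm out); the loose one turns at about 0.1 N m (3 to 5 N there) and stays where it is left. Exactly one of the three is loose; it can be any of them.
- nut_3 (a joint): Turn of wing nut 3 since the start, rad; positive is clockwise from above (tightening). A sound nut stays put (within 1 degree) and breaks loose only above about 1 N m (over 35 N at mid-wing, 26 mm out); the loose one turns at about 0.1 N m (3 to 5 N there) and stays where it is left. Exactly one of the three is loose; it can be any of them.
- sleeve_centre (a point): Centre, half-way up, of the marker sleeve: a loose plain black plastic tube, 26 mm outside, 16 mm bore, 36 mm high, 20 to 45 g, standing upright on the bench to one side of the holder. It fits over a stud with 3 mm to spare all round and stands on the nut's hub between the wings (4 mm from each), its centre then 18 mm above the hub's top.
- beaker: Bystander: open glass beaker, 68 mm across, 90 mm high; origin at the centre of its underside.
- amber_bottle: Bystander: capped amber glass solvent bottle, 86 mm across, 180 mm high; origin at the centre of its underside.
- membrane_box: Bystander: round grey plastic box of filter membranes, 104 mm across, 30 mm high; origin at the centre of its underside.
There are look-alikes about, which are no part of the job. Of the things that look like the part that bears sleeve_centre, take the one that is farthest to the robot's right at the start.

How it is judged:
On the way, in this order (a step that is already met when the one before it is completed fails the run):
1. the first nut (beside the vent valve) has been leaned on with the fingers: it has stood a push of more than 8 N for 0.15 s, or has given way by more than 0.25 rad in the tightening direction ((contact force between the fingers and nut_1 above 8 N or value of joint nut_1 above 0.25 rad)), for 0.15 s.
2. the second nut (next clockwise) has been leaned on with the fingers: it has stood a push of more than 8 N for 0.15 s, or has given way by more than 0.25 rad in the tightening direction ((contact force between the fingers and nut_2 above 8 N or value of joint nut_2 above 0.25 rad)), for 0.15 s.
3. the third nut (next clockwise) has been leaned on with the fingers: it has stood a push of more than 8 N for 0.15 s, or has given way by more than 0.25 rad in the tightening direction ((contact force between the fingers and nut_3 above 8 N or value of joint nut_3 above 0.25 rad)), for 0.15 s.
4. with all three checked, the sleeve stands over the stud of the loose nut, down on its hub (((horizontal distance between sleeve_centre and stud_1 below 0.006 m and z of sleeve_centre in the frame of stud_1 between 0.014 and 0.0215 m and value of joint nut_1 above 0.2 rad and value of joint each of nut_2, nut_3 below 0.1 rad) or (horizontal distance between sleeve_centre and stud_2 below 0.006 m and z of sleeve_centre in the frame of stud_2 between 0.014 and 0.0215 m and value of joint nut_2 above 0.2 rad and value of joint each of nut_1, nut_3 below 0.1 rad) or (horizontal distance between sleeve_centre and stud_3 below 0.006 m and z of sleeve_centre in the frame of stud_3 between 0.014 and 0.0215 m and value of joint nut_3 above 0.2 rad and value of joint each of nut_1, nut_2 below 0.1 rad))), for 0.2 s.
At the end, for the whole second after the job is handed in: The sleeve stands released and still over the loose nut's stud (within 0.2 rad of upright, 6 mm of the stud's axis and 4 mm of its seat on the hub); the loose nut has been turned over 0.2 rad in the tightening direction, the two sound nuts less than 0.1 rad (((horizontal distance between sleeve_centre and stud_1 below 0.006 m and z of sleeve_centre in the frame of stud_1 between 0.014 and 0.0215 m and value of joint nut_1 above 0.2 rad and value of joint each of nut_2, nut_3 below 0.1 rad) or (horizontal distance between sleeve_centre and stud_2 below 0.006 m and z of sleeve_centre in the frame of stud_2 between 0.014 and 0.0215 m and value of joint nut_2 above 0.2 rad and value of joint each of nut_1, nut_3 below 0.1 rad) or (horizontal distance between sleeve_centre and stud_3 below 0.006 m and z of sleeve_centre in the frame of stud_3 between 0.014 and 0.0215 m and value of joint nut_3 above 0.2 rad and value of joint each of nut_1, nut_2 below 0.1 rad)) and angle between sleeve_centre's own z axis and vertical below 0.2 rad and linear speed of sleeve below 0.02 m/s); the robot touches nothing.
It fails at once if the fingers press on a wing nut with more than 25 N (contact force between the fingers and nut_1 above 25 N or contact force between the fingers and nut_2 above 25 N or contact force between the fingers and nut_3 above 25 N).
It fails at once if a wing nut is turned in the loosening direction (by more than 0.1 rad) (value of joint any of nut_1, nut_2, nut_3 below -0.1 rad).
It fails at once if the loose nut is run on by more than 1.2 rad (value of joint any of nut_1, nut_2, nut_3 above 1.2 rad).
It fails at once if the beaker, the amber bottle or the membrane box is pushed away (20 mm) or tipped (distance of any of beaker, amber_bottle, membrane_box from where it was at the start of the episode above 0.02 m or angle between any of beaker, amber_bottle, membrane_box's own z axis and vertical above 0.3 rad).
It also fails if it takes over 72 s, if anything falls off the work surface, if the arm or the gripper's body presses on something with over 40 N, if the wrist force passes 120 N, or if a joint passes its speed limit or range.

## Working session

There is one attempt and no reset: what is moved stays moved. The work goes in short steps, Python scripts to look and compute and a shell command to move; the robot and the scene stay as the last step left them, time stands still between calls to the robot, and variables do not carry over. Pictures are saved under pics/ and viewed, and the job is handed in when it is done.

```bash
ls; mkdir -p pics; cat > h.py <<'E'
import numpy as np, cv2
from cell import arm
from scipy.spatial.transform import Rotation as R
def grab(n,fn=None):
    o=arm.observe(); im,d=arm.get_image(n)
    if fn: cv2.imwrite('pics/'+fn,im[:,:,::-1])
    return o,im,d
def cam(n,o=None):
    p=arm.camera_params(n); f=210/np.tan(np.radians(p['fovy'])/2)
    if 'mount' in p:
        T=np.eye(4);T[:3,:3]=R.from_rotvec(o['ee_rot']).as_matrix();T[:3,3]=o['position']
        M=T@np.array(p['mount'])
    else:
        M=np.eye(4);M[:3,:3]=R.from_rotvec(p['rvec']).as_matrix();M[:3,3]=p['tvec'];M=np.linalg.inv(M)
    return f,p['cx'],p['cy'],M
def cloud(n,d,o=None):
    f,cx,cy,M=cam(n,o)
    v,u=np.mgrid[:d.shape[0],:d.shape[1]]
    P=np.stack([(u-cx)/f*d,(v-cy)/f*d,d],-1)
    return P@M[:3,:3].T+M[:3,3]
def proj(n,X,o=None):
    f,cx,cy,M=cam(n,o); c=(np.atleast_2d(X)-M[:3,3])@M[:3,:3]
    return np.stack([c[:,0]/c[:,2]*f+cx,c[:,1]/c[:,2]*f+cy],-1)
E
python3 - <<'E'
from h import *
for n in ['scene','top','wrist']:
    o,im,d=grab(n,n+'0.png'); print(n,{k:np.round(v,3).tolist() for k,v in arm.camera_params(n).items()})
    for l in ['holder_centre','vent_valve','nut_1','sleeve_centre','beaker','amber_bottle','membrane_box']:
        try: print(n,l,[(np.round(r['rect']).tolist(),round(r['conf'],2)) for r in arm.look_for(n,l)])
        except Exception as e: print(n,l,e)
print({k:np.round(v,3).tolist() for k,v in arm.observe().items()}, arm.hold_point_z)
E
```

```text
pics
scene {'fovy': 48.564, 'cx': 281.064, 'cy': 211.476, 'rvec': [1.66, 1.512, -0.886], 'tvec': [-0.055, -0.203, 1.501]}
scene holder_centre [([297.0, 223.0, 85.0, 92.0], 0.85)]
scene vent_valve []
scene nut_1 [([264.0, 216.0, 35.0, 16.0], 0.79), ([333.0, 205.0, 16.0, 26.0], 0.57), ([283.0, 184.0, 26.0, 17.0], 0.53)]
scene sleeve_centre [([435.0, 209.0, 11.0, 16.0], 0.54)]
scene beaker [([138.0, 217.0, 33.0, 46.0], 0.79), ([281.0, 184.0, 30.0, 21.0], 0.59)]
scene amber_bottle [([446.0, 245.0, 54.0, 100.0], 0.77), ([297.0, 222.0, 86.0, 90.0], 0.59), ([284.0, 185.0, 27.0, 20.0], 0.53)]
scene membrane_box [([116.0, 292.0, 56.0, 48.0], 0.91), ([297.0, 224.0, 86.0, 89.0], 0.3), ([282.0, 186.0, 23.0, 20.0], 0.24)]
top {'fovy': 50.836, 'cx': 280.741, 'cy': 208.827, 'rvec': [2.145, -2.112, 0.19], 'tvec': [0.019, 0.611, 0.87]}
top holder_centre [([272.0, 246.0, 83.0, 88.0], 0.87)]
top vent_valve [([272.0, 246.0, 85.0, 84.0], 0.7)]
top nut_1 [([310.0, 213.0, 31.0, 18.0], 0.77), ([238.0, 222.0, 24.0, 29.0], 0.55), ([284.0, 280.0, 38.0, 18.0], 0.47)]
top sleeve_centre [([149.0, 262.0, 22.0, 15.
[... 257 characters left out ...]
0.0, 50.0], 0.89)]
wrist {'fovy': 62.973, 'cx': 280.965, 'cy': 210.969, 'mount': [[-0.0, -0.952, -0.306, 0.083], [1.0, 0.0, -0.001, -0.0], [0.001, -0.306, 0.952, -0.191], [0.0, 0.0, 0.0, 1.0]]}
wrist holder_centre []
wrist vent_valve []
wrist nut_1 []
wrist sleeve_centre []
wrist beaker []
wrist amber_bottle []
wrist membrane_box []
{'clock': 1.2, 'joints': [1.031, 0.434, 0.025, 1.573, -0.012, 1.134, -0.075], 'dq': [-0.001, 0.0, 0.002, 0.001, 0.0, -0.001, -0.002], 'joint_efforts': [0.001, -66.765, 0.984, -31.48, -0.061, 0.033, -0.0], 'position': [0.264, -0.566, 0.195], 'ee_rot': [3.067, 0.681, 0.0], 'force': [0.401, -0.634, 0.388], 'ft_torque': [0.048, -0.021, -0.021], 'width': 0.999} 0.0188
```

```bash
python3 - <<'E'
from h import *
a=cv2.imread('pics/top0.png');b=cv2.imread('pics/scene0.png')
cv2.imwrite('pics/tops.png',cv2.resize(a[100:350,60:480],None,fx=1.9,fy=1.9,interpolation=cv2.INTER_CUBIC))
cv2.imwrite('pics/sc2.png',cv2.resize(b[120:360,60:500],None,fx=1.8,fy=1.8,interpolation=cv2.INTER_CUBIC))
E
```

```text
(no output)
```

View pics/tops.png

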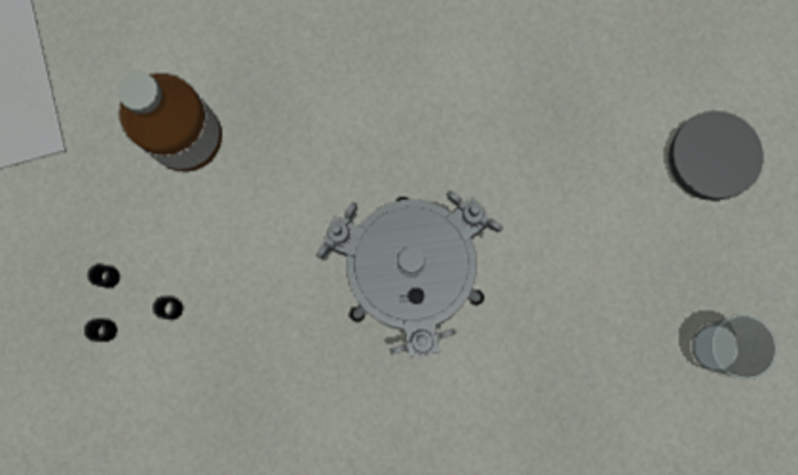

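View pics/sc2.png

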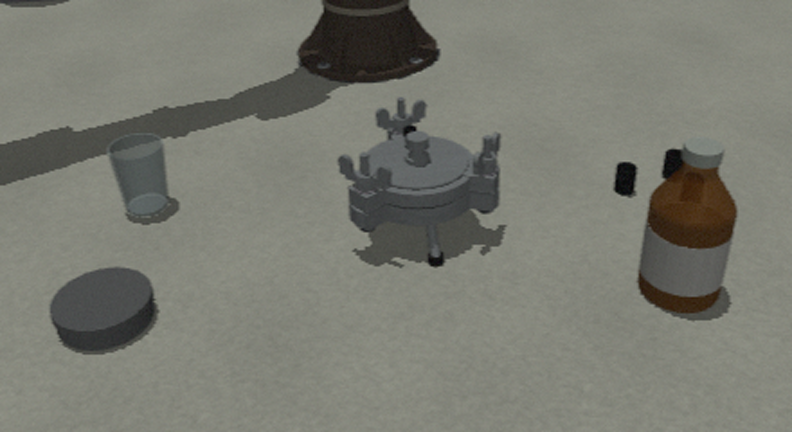

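```bash
python3 - <<'E'
from h import *
o,im,d=grab('top'); C=cloud('top',d)
np.save('top.npy',C)
z=C[...,2]
print('bench',np.median(z[300:340,200:400]))
def near(c,r,w):
    return C[r-w:r+w+1,c-w:c+w+1].reshape(-1,3)
# sleeves
for s in arm.masks_of('top','sleeve_centre'):
    P=C[s['pixels']];print('slv',np.round(s['rect']),round(s['conf'],2),np.round(np.median(P,0),3),P[:,2].max())
def cl(x0,x1,y0,y1,zl):
    m=(C[...,0]>x0)&(C[...,0]<x1)&(C[...,1]>y0)&(C[...,1]<y1)&(z>zl[0])&(z<zl[1]);return C[m]
for n in ['beaker','amber_bottle','membrane_box']:
    for s in arm.masks_of('top',n)[:2]:
        P=C[s['pixels']];print(n,np.round(s['rect']),round(s['conf'],2),np.round(np.median(P,0),3))
for s in arm.masks_of('top','holder_centre')[:1]:
    P=C[s['pixels']]
    print(np.percentile(P[:,2],[5,50,95]))
    Q=P[abs(P[:,2]-.092)<.004]
    print(len(Q), Q.min(0),Q.max(0))
    (cx,cy),r=cv2.minEnclosingCircle(Q[:,:2].astype(np.float32)*1000);print(cx,cy,r)
# inlet and studs
hi=[(z>.112)&(abs(C[...,0]-c[0])<.12)&(abs(C[...,1]-c[1])<.12) for c in [C[246,272]]][0]
n,l,st,ce=cv2.connectedComponentsWithStats(hi.astype(np.uint8))
for i in range(1,n):
    P=C[l==i]; print(i,st[i,4],np.round(ce[i]),np.round(P.mean(0),4),P[:,2].max(),P[:,:2].min(0),P[:,:2].max(0))
E
```

```text
bench -4.525862431625782e-05
slv [114. 246.  16.  12.] 0.75 [0.533 0.38  0.028] 0.041353892628316125
slv [150. 261.  18.  10.] 0.67 [0.499 0.308 0.03 ] 0.964300538005036
slv [112. 274.  20.  13.] 0.49 [0.473 0.38  0.028] 0.964300538005036
beaker [445. 282.  49.  32.] 0.83 [ 0.465 -0.321  0.05 ]
amber_bottle [149. 162.  51.  53.] 0.91 [0.685 0.289 0.122]
amber_bottle [149. 262.  20.  11.] 0.64 [0.499 0.307 0.03 ]
[0.08540256 0.09133744 0.11808238]
3176 [ 0.45113895 -0.03500614  0.08800207] [0.61196807 0.11714193 0.09595927]
542.5950317382812 36.277435302734375 92.54924774169922
1 1 [379.   1.] [0.4473 0.0271 0.9643] 0.964300538005036 [0.44728417 0.02714017] [0.44728417 0.02714017]
2 1 [549.   0.] [0.4473 0.0271 0.9643] 0.964300538005036 [0.44728417 0.02714017] [0.44728417 0.02714017]
3 1 [17.  2.] [0.4473 0.0271 0.9643] 0.964300538005036 [0.44728417 0.02714017] [0.44728417 0.02714017]
4 1 [84.  2.] [0.4473 0.0271 0.9643] 0.964300538005036 [0.44728417 0.02714017] [0.44728417 0.02714017]
5 1 [96.  2.] [0.4473 0.0271 0.9643] 0.964300538005036 [0.44728417 0.02714017] [0.44728417 0.0271401
[... 28230 characters left out ...]
0538005036 [0.44728417 0.02714017] [0.44728417 0.02714017]
971 1 [177. 417.] [0.4473 0.0271 0.9643] 0.964300538005036 [0.44728417 0.02714017] [0.44728417 0.02714017]
972 2 [474. 417.] [0.4473 0.0271 0.9643] 0.964300538005036 [0.44728417 0.02714017] [0.44728417 0.02714017]
973 1 [172. 418.] [0.4473 0.0271 0.9643] 0.964300538005036 [0.44728417 0.02714017] [0.44728417 0.02714017]
974 1 [195. 419.] [0.4473 0.0271 0.9643] 0.964300538005036 [0.44728417 0.02714017] [0.44728417 0.02714017]
975 1 [237. 419.] [0.4473 0.0271 0.9643] 0.964300538005036 [0.44728417 0.02714017] [0.44728417 0.02714017]
976 1 [370. 419.] [0.4473 0.0271 0.9643] 0.964300538005036 [0.44728417 0.02714017] [0.44728417 0.02714017]
```

```bash
cat >> h.py <<'E'
def yaw(o): 
    x=R.from_rotvec(o['ee_rot']).as_matrix()[:,0]; return np.degrees(np.arctan2(x[1],x[0]))
def go(p,yw=None):
    """total shift (in mm, current tool axes) if shift first; and tool-z turn to reach world yaw"""
    o=arm.observe(); M=R.from_rotvec(o['ee_rot']).as_matrix()
    s=M.T@(np.array(p)-o['position'])*1000
    print('yaw',round(yaw(o),2),'pos',np.round(o['position'],4),'tilt',np.round(np.degrees(np.arccos(-M[2,2])),2),'shift mm tool',np.round(s,1),'n>=',np.ceil(np.linalg.norm(s)/62.5), 'clock',round(o['clock'],2))
    if yw is not None:
        print('turn tool z deg',round((yaw(o)-yw+180)%360-180,2))
E
python3 - <<'E'
from h import *
C=np.load('top.npy');z=C[...,2]
ok=(z<.3)&(C[...,0]>.4)&(C[...,0]<.68)&(abs(C[...,1]-.04)<.14)
Q=C[ok&(abs(z-.092)<.003)]
from scipy.optimize import least_squares
hi=ok&(z>.108)
n,l,st,ce=cv2.connectedComponentsWithStats(hi.astype(np.uint8))
for i in range(1,n):
    if st[i,4]>3:
        P=C[l==i]; print(i,st[i,4],np.round(ce[i]),np.round(P.mean(0),4),P[:,2].max())
print(np.median(Q,0))
arm.observe()
go([0.46,0.04,0.25],0)
E
```

```text
1 169 [309. 211.] [ 0.5954 -0.0274  0.1187] 0.1376407189042943
2 178 [237. 221.] [0.5738 0.1125 0.1183] 0.13823051421873944
3 148 [276. 236.] [0.5446 0.0364 0.1235] 0.1281530384400289
4 60 [278. 255.] [0.5096 0.0309 0.1159] 0.11903099025985042
5 34 [294. 275.] [0.4717 0.0014 0.1219] 0.12801434134584722
6 90 [282. 279.] [0.4641 0.0242 0.1157] 0.13726359018465495
7 35 [270. 283.] [0.4567 0.0467 0.122 ] 0.1276238548361548
[0.54723288 0.03561228 0.09160721]
yaw 25.02 pos [ 0.2644 -0.5663  0.1945] tilt 0.0 shift mm tool [ 433.7 -466.7  -55.5] n>= 11.0 clock 1.5
turn tool z deg 25.02
```

```bash
python3 -m pendant '[[[0.042,-0.043,-0.0075],[0,0,0],0],[[0.042,-0.043,-0.0075],[0,0,0],0],[[0.042,-0.043,-0.0075],[0,0,0],0],[[0.042,-0.043,-0.0075],[0,0,0],0],[[0.042,-0.043,-0.0075],[0,0,0],0],[[0.042,-0.043,-0.0075],[0,0,0],0],[[0.042,-0.043,-0.0075],[0,0,0],0],[[0.042,-0.043,-0.0075],[0,0,0],0],[[0.042,-0.043,-0.0075],[0,0,0],0],[[0.042,-0.043,-0.0075],[0,0,0],0]]'; python3 - <<'E'
from h import *
go([0.475,0.036,0.26],0)
E
```

```text
clock: 2.75
position: [0.4635, 0.0027, 0.2701]
ee_rot: [3.067, 0.68, 0.002]
force: [1.1, -1.2, -0.2]
width: 0.01
yaw 25.0 pos [0.4635 0.0027 0.2701] tilt 0.06 shift mm tool [ 24.5 -25.3  10.1] n>= 1.0 clock 2.75
turn tool z deg 25.0
```

```bash
python3 -m pendant '[[[0.0245,-0.025,0.01],[0,0,8.34],0],[[0,0,0],[0,0,8.33],0],[[0,0,0],[0,0,8.33],0],[[0,0,0],[0,0,0],0],[[0,0,0],[0,0,0],0]]'; python3 - <<'E'
from h import *
go([0.475,0.036,0.26],0)
o,im,d=grab('wrist','w1.png'); np.savez('w1.npz',im=im,C=cloud('wrist',d,o))
print([(np.round(r['rect']).tolist(),round(r['conf'],2)) for r in arm.look_for('wrist','nut_1')])
E
```

```text
clock: 3.38
position: [0.4747, 0.0339, 0.2596]
ee_rot: [3.142, 0.005, 0.0]
force: [0.4, 0.2, 0.2]
width: 0.007
yaw 0.2 pos [0.4747 0.0339 0.2596] tilt 0.02 shift mm tool [ 0.3 -2.1 -0.4] n>= 1.0 clock 3.38
turn tool z deg 0.2
[([196.0, 78.0, 44.0, 72.0], 0.95), ([348.0, 54.0, 64.0, 54.0], 0.83), ([291.0, 199.0, 64.0, 29.0], 0.71), ([60.0, 146.0, 36.0, 24.0], 0.16)]
```

View pics/w1.png

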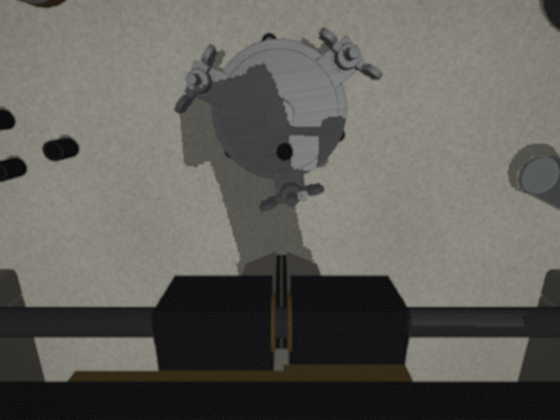

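```bash
cat > fit.py <<'E'
from h import *
from scipy.optimize import least_squares
def fit(C,c0=(0.545,0.036),a0=188.):
    C=C.reshape(-1,3);C=C[(C[:,2]<.2)&(C[:,2]>.05)&(np.hypot(C[:,0]-c0[0],C[:,1]-c0[1])<.14)]
    z=C[:,2]
    pl=np.array(c0)
    S=[]
    for k in range(3):
        a=np.radians(a0-120*k); s=pl+.082*np.array([np.cos(a),np.sin(a)])
        for it in range(3):
            r=np.hypot(*(C[:,:2]-s).T)
            T=C[(r<.010)&(z>.127)]
            if len(T)>3: s=T[:,:2].mean(0)
        S.append(s); print('stud',k+1,np.round(s,4),len(T),'topz',round(np.percentile(T[:,2],90),4) if len(T) else 0)
    S=np.array(S)
    # rigid fit
    def res(p):
        a=np.radians(p[2])-np.arange(3)*2*np.pi/3
        return (np.c_[p[0]+.082*np.cos(a),p[1]+.082*np.sin(a)]-S).ravel()*1000
    f=least_squares(res,[*c0,a0]); print('centre',np.round(f.x,4),'resid mm',np.round(f.fun,1))
    I=C[(np.hypot(C[:,0]-f.x[0],C[:,1]-f.x[1])<.022)&(z>.115)]; print('inlet',np.round(I.mean(0),4))
    a=np.radians(f.x[2])-np.arange(3)*2*np.pi/3
    F=np.c_[f.x[0]+.082*np.cos(a),f.x[1]+.082*np.sin(a)]
    out=[]
    for k in range(3):
        v=C[:,:2]-F[k]; r=np.hypot(*v.T)
        W=v[(r>.018)&(r<.037)&(z>.112)&(z<.131)]
        th=np.arctan2(W[:,1],W[:,0]); m=np.angle(np.mean(np.exp(2j*th)))/2
        rad=np.degrees(a[k]); rel=(np.degrees(m)-rad+360)%180-90
        print('nut',k+1,'stud',np.round(F[k],4),'wing axis deg',round(np.degrees(m),1),'(off square',round(rel,1),') n',len(W), 'end counts',(W@[np.cos(m),np.sin(m)]>0).sum())
        out.append((F[k],np.degrees(m)))
    return f.x,out
E
python3 - <<'E'
from fit import *
fit(np.load('top.npy'));print();fit(np.load('w1.npz')['C'])
E
```

```text
stud 1 [0.4641 0.0238] 22 topz 0.1356
stud 2 [0.5746 0.1127] 25 topz 0.1354
stud 3 [ 0.5963 -0.0273] 23 topz 0.1345
centre [5.450000e-01 3.640000e-02 1.888419e+02] resid mm [-0.1  0.  -0.   0.2  0.1 -0.2]
inlet [0.5449 0.0364 0.1239]
nut 1 stud [0.464  0.0238] wing axis deg -71.6 (off square 9.6 ) n 57 end counts 28
nut 2 stud [0.5746 0.1129] wing axis deg -32.7 (off square -11.5 ) n 65 end counts 32
nut 3 stud [ 0.5964 -0.0275] wing axis deg 55.8 (off square 16.9 ) n 67 end counts 33

stud 1 [0.4656 0.0245] 99 topz 0.1357
stud 2 [0.5751 0.1126] 132 topz 0.1361
stud 3 [ 0.5966 -0.0262] 136 topz 0.1359
centre [5.458000e-01 3.700000e-02 1.888155e+02] resid mm [-0.9 -0.1  0.3  0.8  0.5 -0.7]
inlet [0.5458 0.037  0.1251]
nut 1 stud [0.4648 0.0244] wing axis deg -71.5 (off square 9.7 ) n 279 end counts 145
nut 2 stud [0.5754 0.1134] wing axis deg -33.1 (off square -11.9 ) n 358 end counts 191
nut 3 stud [ 0.5972 -0.0269] wing axis deg 55.9 (off square 17.0 ) n 369 end counts 194
```

```bash
cat >> h.py <<'E'
def plan(stud,ax,sgn,off,z,r=.026):
    """stud xy, wing direction deg (of wing to be pushed); TCP at distance off behind wing plane; push dir = ax-90"""
    a=np.radians(ax);w=np.array([np.cos(a),np.sin(a)]);p=np.array([np.sin(a),-np.cos(a)])
    q=np.array(stud)+r*w-off*p
    print('wing pt',np.round(np.array(stud)+r*w,4)); go([*q,z],ax if sgn>0 else (ax+360)%360-180)
E
python3 - <<'E'
from h import *
print(np.round(arm.observe()['joints'],2))
plan([.4648,.0244],108.5,-1,.032,.20)
E
```

```text
[ 0.14  0.17 -0.37  1.8   0.06  1.19 -1.82]
wing pt [0.4566 0.0491]
yaw 0.13 pos [0.4747 0.0338 0.2596] tilt 0.01 shift mm tool [-48.5  -5.2  59.6] n>= 2.0 clock 3.48
turn tool z deg 71.63
```

```bash
python3 -m pendant '[[[-0.0485,-0.005,0.01],[0,0,-10.6],0],[[0,0,0],[0,0,-10.6],0],[[0,0,0],[0,0,-10.6],0],[[0,0,0],[0,0,-10.6],0],[[0,0,0],[0,0,-10.6],0],[[0,0,0.01],[0,0,-10.6],0],[[0,0,0.01],[0,0,-10.6],0],[[0,0,0.01],[0,0,-10.6],0],[[0,0,0.01],[0,0,-10.6],0],[[0,0,0.01],[0,0,-10.6],0]]'; python3 - <<'E'
from h import *
plan([.4648,.0244],108.5,1,.032,.114)
E
```

```text
clock: 4.72
position: [0.4263, 0.0388, 0.1993]
ee_rot: [1.881, 2.516, 0.0]
force: [0.0, -0.0, 0.4]
width: 0.004
wing pt [0.4566 0.0491]
yaw 106.44 pos [0.4263 0.0388 0.1993] tilt 0.02 shift mm tool [ 0.1 -0.1 85.3] n>= 2.0 clock 4.72
turn tool z deg -2.06
```

```bash
python3 -m pendant '[[[0,0,0.03],[0,0,-2.0],0],[[0,0,0.04],[0,0,0],0],[[0,0,0.015],[0,0,0],0],[[0,0,0],[0,0,0],0],[[0,0,0],[0,0,0],0]]'; python3 - <<'E'
from h import *
plan([.4648,.0244],108.5,1,.022,.114)
o,im,d=grab('wrist','w2.png'); print(o['force'])
grab('scene','s2.png')
E
```

```text
clock: 5.35
position: [0.4272, 0.0392, 0.1157]
ee_rot: [1.845, 2.541, 0.002]
force: [0.4, -0.5, -0.7]
width: 0.003
wing pt [0.4566 0.0491]
yaw 108.03 pos [0.4272 0.0392 0.1157] tilt 0.1 shift mm tool [0.1 9.  1.7] n>= 1.0 clock 5.35
turn tool z deg -0.47
[ 0.36658585 -0.5191945  -0.67932119]
```

View pics/w2.png

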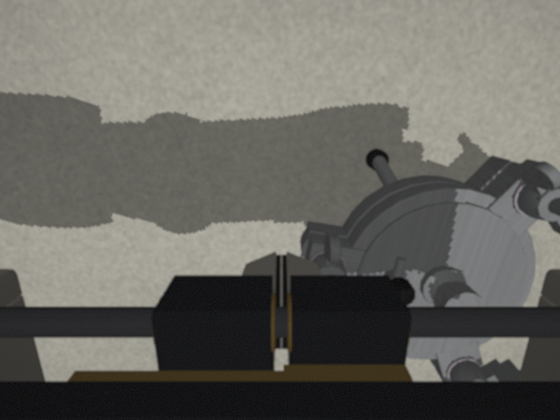

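```bash
python3 -m pendant '[[[0,0.004,0.0015],[0,0,0],0],[[0,0.003,0],[0,0,0],0],[[0,0,0],[0,0,0],0]]'; python3 -m pendant '[[[0,0.002,0],[0,0,0],0],[[0,0,0],[0,0,0],0]]'
```

```text
clock: 5.82
position: [0.4332, 0.0413, 0.1131]
ee_rot: [1.846, 2.542, 0.0]
force: [0.3, 0.3, 0.3]
width: 0.006
clock: 6.08
position: [0.4349, 0.0418, 0.113]
ee_rot: [1.846, 2.542, 0.0]
force: [0.0, -0.3, 0.5]
width: 0.004
```

```bash
python3 -m pendant '[[[0,0.002,0],[0,0,0],0],[[0,0,0],[0,0,0],0]]';python3 -m pendant '[[[0,0.0015,0],[0,0,0],0],[[0,0,0],[0,0,0],0]]'
```

```text
clock: 6.32
position: [0.4368, 0.0424, 0.113]
ee_rot: [1.846, 2.542, 0.0]
force: [-0.3, -0.1, 0.3]
width: 0.002
clock: 6.58
position: [0.4382, 0.0428, 0.113]
ee_rot: [1.846, 2.542, 0.0]
force: [-0.1, -0.3, -0.2]
width: 0.011
```

```bash
for i in 1 2; do :; done; python3 -m pendant '[[[0,0.0015,0],[0,0,0],0],[[0,0,0],[0,0,0],0]]';python3 -m pendant '[[[0,0.0015,0],[0,0,0],0],[[0,0,0],[0,0,0],0]]'
```

```text
clock: 6.82
position: [0.4396, 0.0433, 0.113]
ee_rot: [1.846, 2.542, 0.0]
force: [-0.5, -0.2, -0.9]
width: 0.004
clock: 7.08
position: [0.441, 0.0438, 0.113]
ee_rot: [1.846, 2.542, 0.0]
force: [0.7, 0.1, -0.9]
width: 0.003
```

```bash
python3 -m pendant '[[[0,0.0015,0],[0,0,0],0],[[0,0,0],[0,0,0],0]]';python3 -m pendant '[[[0,0.0015,0],[0,0,0],0],[[0,0,0],[0,0,0],0]]'
```

```text
clock: 7.32
position: [0.4425, 0.0442, 0.113]
ee_rot: [1.846, 2.542, 0.0]
force: [-0.2, -0.4, 0.1]
width: 0.004
clock: 7.58
position: [0.4439, 0.0447, 0.113]
ee_rot: [1.846, 2.542, 0.0]
force: [-0.3, -0.2, -1.0]
width: 0.005
```

```bash
python3 - <<'E'
import cv2
a=cv2.imread('pics/s2.png');cv2.imwrite('pics/s2c.png',cv2.resize(a[130:280,200:400],None,fx=4,fy=4))
E
```

```text
(no output)
```

View pics/s2c.png

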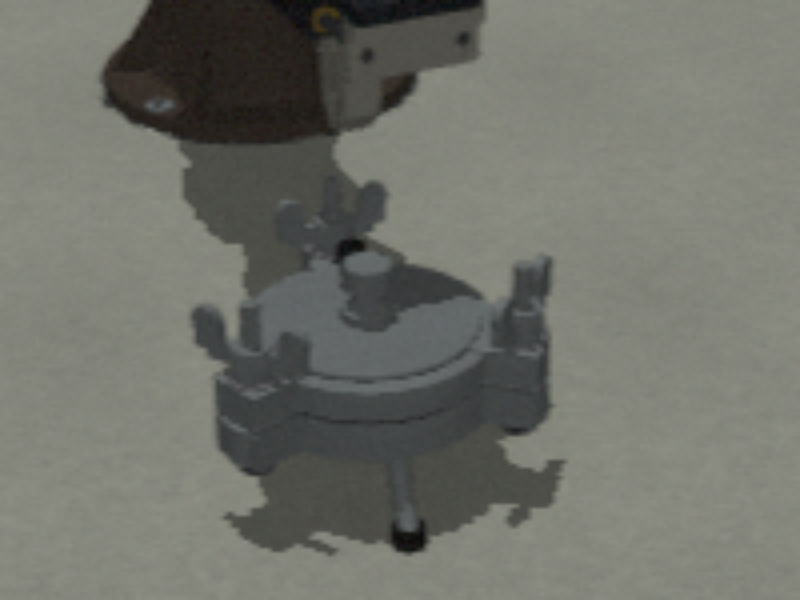

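```bash
python3 -m pendant '[[[0,0.0015,0],[0,0,0],0],[[0,0,0],[0,0,0],0]]';python3 -m pendant '[[[0,0.0015,0],[0,0,0],0],[[0,0,0],[0,0,0],0]]'; python3 - <<'E'
from h import *
grab('scene','s3.png')
a=cv2.imread('pics/s3.png');cv2.imwrite('pics/s3c.png',cv2.resize(a[130:230,220:350],None,fx=6,fy=6))
E
```

```text
clock: 7.82
position: [0.4454, 0.0452, 0.113]
ee_rot: [1.846, 2.542, 0.0]
force: [-0.2, -0.7, 0.6]
width: 0.004
clock: 8.07
position: [0.4468, 0.0456, 0.113]
ee_rot: [1.846, 2.542, 0.0]
force: [-0.4, -0.1, -0.3]
width: 0.007
```

View pics/s3c.png

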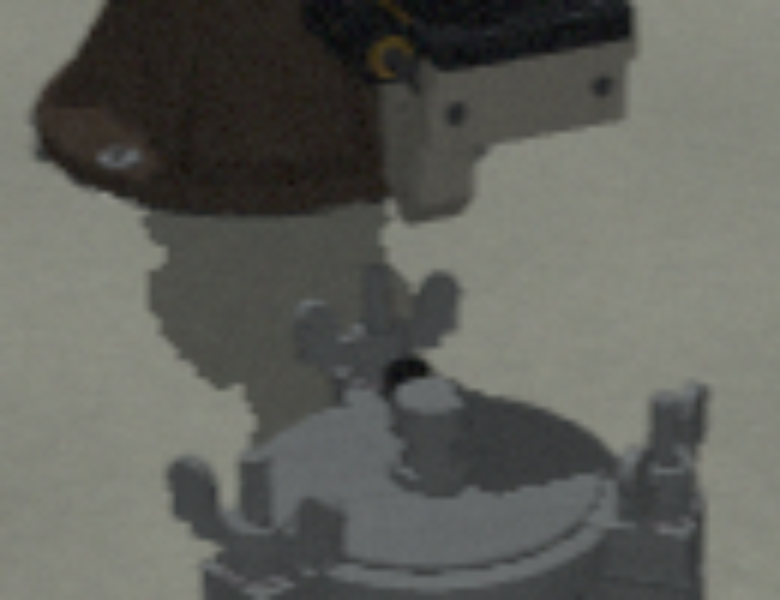

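```bash
python3 - <<'E'
from h import *
o,im,d=grab('scene')
print(proj('scene',[[*o['position']],[.4566,.0491,.126],[.4648,.0244,.134]]))
C=cloud('scene',d); z=C[...,2]
for (r,c) in [(163,290),(166,292),(160,292),(178,293),(180,293),(184,282)]: print(r,c,np.round(C[r,c],4))
E
```

```text
[[291.10819978 178.05834864]
 [293.00210311 174.76926138]
 [282.28074479 173.78752627]]
163 290 [0.4654 0.0419 0.1595]
166 292 [0.4518 0.0476 0.1455]
160 292 [0.4633 0.0466 0.1655]
178 293 [0.4629 0.0484 0.1211]
180 293 [0.4601 0.0486 0.1146]
184 282 [0.4696 0.0229 0.111 ]
```

```bash
python3 - <<'E'
from h import *
o,im,d=grab('scene')
C=cloud('scene',d)
for c in (285,288,290,292,294,297):
    print(c,[(r,*np.round(C[r,c]*1000).astype(int)) for r in range(150,182,3)])
cr=im[130:200,250:340].astype(float); cr=np.clip((cr-20)*2,0,255).astype(np.uint8)
cv2.imwrite('pics/s4c.png',cv2.resize(cr[:,:,::-1],None,fx=8,fy=8,interpolation=cv2.INTER_NEAREST))
o,im,d=grab('wrist'); C=cloud('wrist',d,o)
print('tcp in wrist',proj('wrist',o['position'],o))
for c in (262,276,281,286,300): print(c,[(r,*np.round(C[r,c]*1000).astype(int)) for r in range(245,300,5)])
E
```

```text
285 [(150, np.int64(442), np.int64(33), np.int64(181)), (153, np.int64(439), np.int64(33), np.int64(172)), (156, np.int64(440), np.int64(33), np.int64(166)), (159, np.int64(440), np.int64(33), np.int64(158)), (162, np.int64(112), np.int64(58), np.int64(0)), (165, np.int64(131), np.int64(57), np.int64(-2)), (168, np.int64(158), np.int64(55), np.int64(1)), (171, np.int64(172), np.int64(53), np.int64(-2)), (174, np.int64(197), np.int64(51), np.int64(1)), (177, np.int64(210), np.int64(50), np.int64(-2)), (180, np.int64(233), np.int64(48), np.int64(0))]
288 [(150, np.int64(457), np.int64(39), np.int64(187)), (153, np.int64(456), np.int64(39), np.int64(180)), (156, np.int64(456), np.int64(39), np.int64(172)), (159, np.int64(457), np.int64(38), np.int64(165)), (162, np.int64(457), np.int64(38), np.int64(158)), (165, np.int64(458), np.int64(38), np.int64(152)), (168, np.int64(153), np.int64(64), np.int64(-1)), (171, np.int64(175), np.int64(62), np.int64(0)), (174, np.int64(197), np.int64(60), np.int64(1)), (177, np.int64(214), np.int64(58), np.int64(0)), (180, np.int64(234), np.int64(56), np
[... 4421 characters left out ...]
), np.int64(56), np.int64(177)), (290, np.int64(445), np.int64(55), np.int64(180)), (295, np.int64(444), np.int64(56), np.int64(185))]
300 [(245, np.int64(454), np.int64(54), np.int64(124)), (250, np.int64(455), np.int64(51), np.int64(125)), (255, np.int64(456), np.int64(49), np.int64(127)), (260, np.int64(451), np.int64(59), np.int64(156)), (265, np.int64(451), np.int64(59), np.int64(161)), (270, np.int64(450), np.int64(59), np.int64(165)), (275, np.int64(439), np.int64(82), np.int64(218)), (280, np.int64(439), np.int64(82), np.int64(220)), (285, np.int64(439), np.int64(82), np.int64(223)), (290, np.int64(439), np.int64(82), np.int64(225)), (295, np.int64(439), np.int64(82), np.int64(229))]
```

View pics/s4c.png

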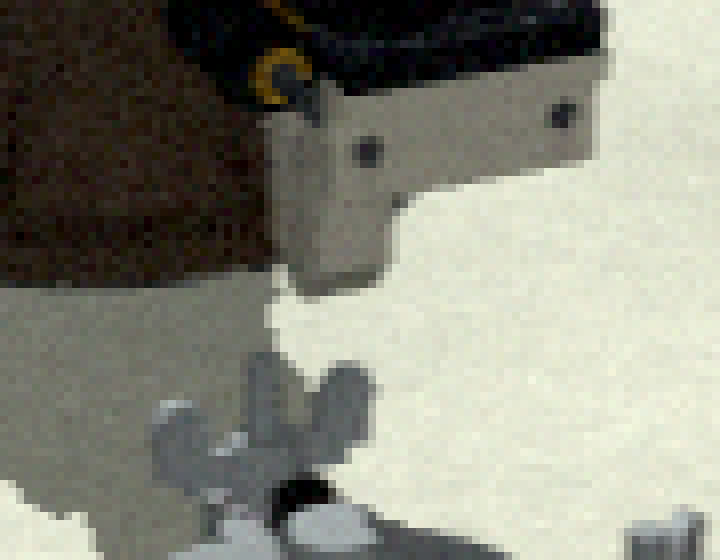

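```bash
python3 -m pendant '[[[0,-0.008,0],[0,0,0],0],[[0,0,0.005],[0,0,0],0],[[0,0,0.005],[0,0,0],0],[[0,0,0],[0,0,0],0]]';python3 -m pendant '[[[0,0,0.005],[0,0,0],0],[[0,0,0.005],[0,0,0],0],[[0,0,0.004],[0,0,0],0],[[0,0,0.004],[0,0,0],0],[[0,0,0],[0,0,0],0]]'
```

```text
clock: 8.78
position: [0.4387, 0.0431, 0.1025]
ee_rot: [-1.846, -2.541, 0.001]
force: [-0.1, 0.6, 0.2]
width: 0.003
clock: 9.4
position: [0.4388, 0.0431, 0.0847]
ee_rot: [-1.846, -2.542, 0.001]
force: [0.4, -1.0, -0.5]
width: 0.007
```

```bash
python3 - <<'E'
from h import *
o,im,d=grab('scene','s5.png'); print(np.round(o['position'],4),np.round(o['force'],1))
cr=im[130:200,250:340].astype(float); cr=np.clip((cr-20)*2,0,255).astype(np.uint8)
cv2.imwrite('pics/s5c.png',cv2.resize(cr[:,:,::-1],None,fx=8,fy=8,interpolation=cv2.INTER_NEAREST))
E
```

```text
[0.4388 0.0431 0.0847] [ 0.4 -1.  -0.5]
```

View pics/s5c.png

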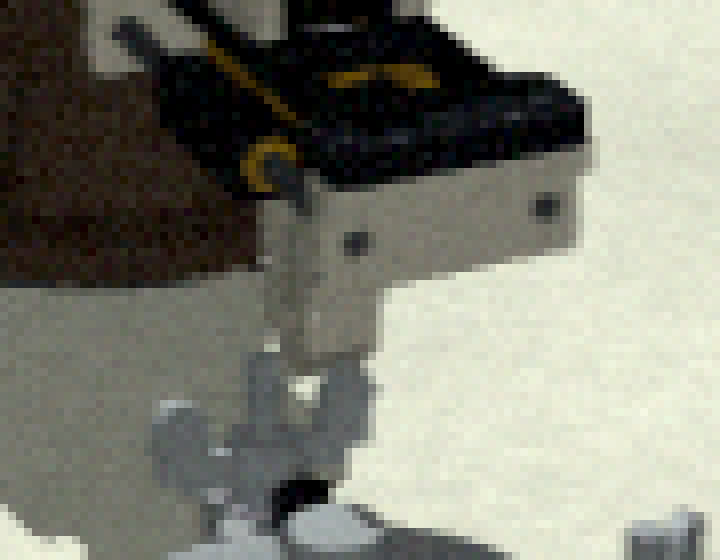

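```bash
python3 -m pendant '[[[0,0,0.0045],[0,0,0],0],[[0,0.002,0],[0,0,0],0],[[0,0.0015,0],[0,0,0],0],[[0,0,0],[0,0,0],0]]';python3 -m pendant '[[[0,0.001,0],[0,0,0],0],[[0,0,0],[0,0,0],0]]';python3 -m pendant '[[[0,0.001,0],[0,0,0],0],[[0,0,0],[0,0,0],0]]'
```

```text
clock: 9.95
position: [0.44, 0.0435, 0.0803]
ee_rot: [-1.845, -2.54, 0.006]
force: [-9.6, -1.7, 12.8]
width: 0.002
clock: 10.2
position: [0.4401, 0.0435, 0.0802]
ee_rot: [-1.844, -2.54, 0.008]
force: [-11.0, -2.7, 14.6]
width: 0.004
clock: 10.45
position: [0.4403, 0.0436, 0.0801]
ee_rot: [-1.844, -2.539, 0.01]
force: [-15.0, -2.7, 18.3]
width: 0.006
```

```bash
python3 - <<'E'
from h import *
o=arm.observe();print(o['force'],o['ft_torque'],o['position'])
o,im,d=grab('scene'); C=cloud('scene',d)
cr=im[130:200,250:340].astype(float); cr=np.clip((cr-20)*2,0,255).astype(np.uint8)
cv2.imwrite('pics/s6c.png',cv2.resize(cr[:,:,::-1],None,fx=8,fy=8,interpolation=cv2.INTER_NEAREST))
for c in range(284,300,2):
    print(c,[(r,*np.round(C[r,c]*1000).astype(int).tolist()) for r in range(164,182,3)])
E
python3 -m pendant '[[[0,-0.006,0],[0,0,0],0],[[0,0,0],[0,0,0],0]]'
```

```text
[-15.01876212  -2.73280563  18.33672814] [-0.62070085  2.92709413  0.03925441] [0.44028693 0.04358759 0.08013372]
284 [(164, 436, 31, 144), (167, 432, 31, 135), (170, 432, 31, 127), (173, 187, 49, -1), (176, 469, 28, 131), (179, 468, 28, 123)]
286 [(164, 441, 35, 146), (167, 443, 35, 140), (170, 442, 35, 132), (173, 443, 34, 125), (176, 440, 35, 116), (179, 222, 52, -2)]
288 [(164, 456, 38, 153), (167, 456, 38, 146), (170, 454, 38, 137), (173, 453, 38, 129), (176, 454, 38, 122), (179, 224, 57, -2)]
290 [(164, 532, 36, 188), (167, 531, 36, 181), (170, 459, 42, 139), (173, 461, 42, 133), (176, 459, 42, 125), (179, 463, 42, 119)]
292 [(164, 533, 40, 188), (167, 535, 40, 183), (170, 461, 47, 140), (173, 458, 47, 131), (176, 460, 47, 125), (179, 458, 47, 116)]
294 [(164, 534, 44, 189), (167, 533, 44, 181), (170, 460, 51, 140), (173, 456, 51, 130), (176, 460, 51, 124), (179, 459, 51, 117)]
296 [(164, 532, 48, 187), (167, 532, 48, 181), (170, 457, 56, 137), (173, 452, 56, 128), (176, 449, 57, 119), (179, 459, 56, 116)]
298 [(164, 532, 52, 187), (167, 530, 53, 179), (170, 170, 92, -2), (173, 192, 89, -1), (176, 211, 87, 0), (179, 225, 85, -3)]
clock: 10.75
position: [0.4383, 0.0428, 0.0805]
ee_rot: [1.846, 2.542, -0.0]
force: [-1.5, 0.9, 0.1]
width: 0.003
```

View pics/s6c.png

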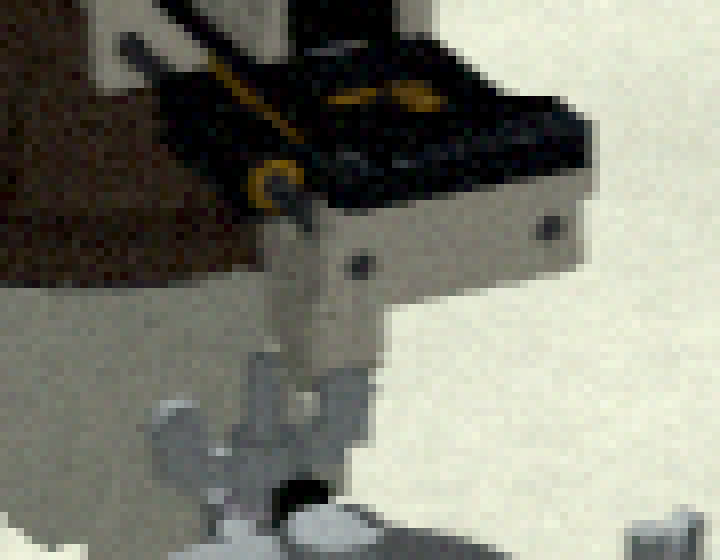

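```bash
python3 -m pendant '[[[0,-0.005,0],[0,0,0],0],[[0,0,0.009],[0,0,0],0],[[0,0.003,0],[0,0,0],0],[[0,0,0],[0,0,0],0]]'; python3 - <<'E'
from h import *
o,im,d=grab('scene'); 
cr=im[130:200,250:340].astype(float); cr=np.clip((cr-20)*2,0,255).astype(np.uint8)
cv2.imwrite('pics/s7c.png',cv2.resize(cr[:,:,::-1],None,fx=8,fy=8,interpolation=cv2.INTER_NEAREST))
E
python3 -m pendant '[[[0,0.001,0],[0,0,0],0],[[0,0,0],[0,0,0],0]]'
```

```text
clock: 11.25
position: [0.4371, 0.0426, 0.0714]
ee_rot: [-1.846, -2.542, -0.0]
force: [0.6, -0.1, 1.1]
width: 0.004
clock: 11.55
position: [0.4374, 0.0426, 0.0715]
ee_rot: [-1.846, -2.542, 0.001]
force: [-1.5, 0.2, -0.2]
width: 0.004
```

View pics/s7c.png

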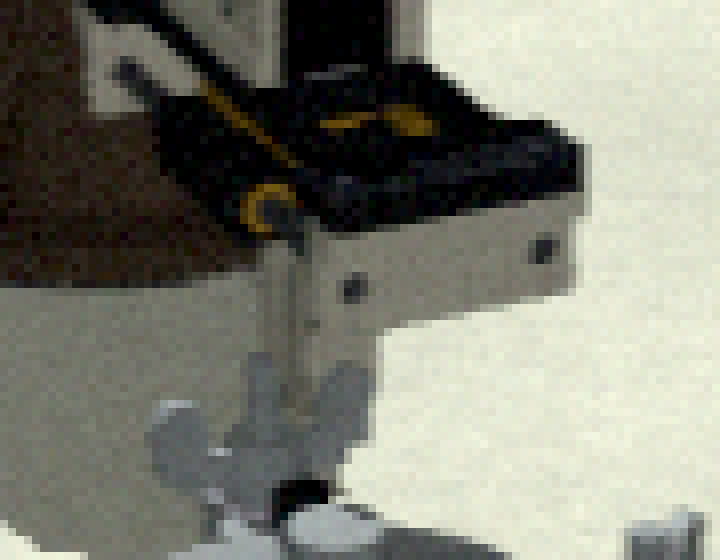

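```bash
python3 -m pendant '[[[0,0.0015,0],[0,0,0],0],[[0,0,0],[0,0,0],0]]';python3 -m pendant '[[[0,0.001,0],[0,0,0],0],[[0,0,0],[0,0,0],0]]'
```

```text
clock: 11.8
position: [0.4374, 0.0427, 0.0713]
ee_rot: [-1.845, -2.541, 0.004]
force: [-7.4, -1.2, 5.7]
width: 0.005
clock: 12.05
position: [0.4375, 0.0428, 0.0712]
ee_rot: [-1.845, -2.54, 0.006]
force: [-10.3, -1.8, 7.7]
width: 0.008
```

```bash
python3 -m pendant '[[[0,0,0],[0,0,0],0],[[0,0,0],[0,0,0],0],[[0,0,0],[0,0,0],0]]';python3 -m pendant '[[[0,-0.008,0],[0,0,0],0],[[0,-0.005,-0.04],[0,0,0],0],[[0,0,-0.05],[0,0,0],0],[[0,0,-0.02],[0,0,0],0],[[0,0,0],[0,0,0],0]]'; python3 - <<'E'
from h import *
o,im,d=grab('top');
from fit import fit
fit(cloud('top',d),(.5455,.0368),188.8)
plan([.5754,.1134],146.9,1,.030,.18)
E
```

```text
clock: 12.42
position: [0.4375, 0.0427, 0.0712]
ee_rot: [-1.845, -2.54, 0.006]
force: [-9.9, -0.7, 8.4]
width: 0.004
clock: 13.05
position: [0.429, 0.0395, 0.183]
ee_rot: [1.845, 2.539, 0.004]
force: [0.9, -0.4, -1.2]
width: 0.005
stud 1 [0.4645 0.0243] 0 topz 0
stud 2 [0.5745 0.1126] 25 topz 0.1358
stud 3 [ 0.5965 -0.0275] 21 topz 0.1354
centre [5.452000e-01 3.640000e-02 1.887587e+02] resid mm [-0.4 -0.3  0.4  0.2 -0.   0. ]
inlet [0.5489 0.0321 0.1238]
nut 1 stud [0.4641 0.024 ] wing axis deg nan (off square nan ) n 0 end counts 0
nut 2 stud [0.5749 0.1129] wing axis deg -32.9 (off square -11.7 ) n 65 end counts 33
nut 3 stud [ 0.5965 -0.0275] wing axis deg 55.9 (off square 17.1 ) n 64 end counts 32
wing pt [0.5536 0.1276]
yaw 108.0 pos [0.4281 0.0392 0.1818] tilt 0.11 shift mm tool [ 26.4 123.3   2. ] n>= 3.0 clock 13.1
turn tool z deg -38.9
  return _methods._mean(a, axis=axis, dtype=dtype,
  ret = ret.dtype.type(ret / rcount)
```

```bash
python3 -m pendant '[[[0.009,0.042,0],[0,0,0],0],[[0.009,0.042,0],[0,0,0],0],[[0.008,0.04,0],[0,0,0],0],[[0,0,0],[0,0,-9.8],0],[[0,0,0],[0,0,-9.8],0],[[0,0,0],[0,0,-9.7],0],[[0,0,0],[0,0,-9.7],0],[[0,0,0],[0,0,0],0]]'; python3 - <<'E'
from h import *
plan([.5752,.1131],146.9,1,.028,.075)
E
```

```text
clock: 14.1
position: [0.5368, 0.1022, 0.1799]
ee_rot: [-0.892, -3.01, 0.001]
force: [1.1, 0.5, 0.7]
width: 0.008
wing pt [0.5534 0.1273]
yaw 146.97 pos [0.5368 0.1022 0.1799] tilt 0.13 shift mm tool [ -0.4   2.2 104.9] n>= 2.0 clock 14.1
turn tool z deg 0.07
```

```bash
python3 -m pendant '[[[0,0,0.03],[0,0,0],0],[[0,0,0.03],[0,0,0],0],[[0,0,0.025],[0,0,0],0],[[0,0,0.02],[0,0,0],0],[[0,0,0],[0,0,0],0]]'; python3 - <<'E'
from h import *
o,im,d=grab('scene'); print(np.round(o['position'],4),np.round(o['force'],1))
cr=im[120:220,240:360].astype(float); cr=np.clip((cr-20)*2,0,255).astype(np.uint8)
cv2.imwrite('pics/s8c.png',cv2.resize(cr[:,:,::-1],None,fx=6,fy=6,interpolation=cv2.INTER_NEAREST))
E
```

```text
clock: 14.72
position: [0.5359, 0.1021, 0.0746]
ee_rot: [-0.895, -3.008, 0.003]
force: [0.9, -0.0, 1.4]
width: 0.004
[0.5359 0.1021 0.0746] [ 0.9 -0.   1.4]
```

View pics/s8c.png

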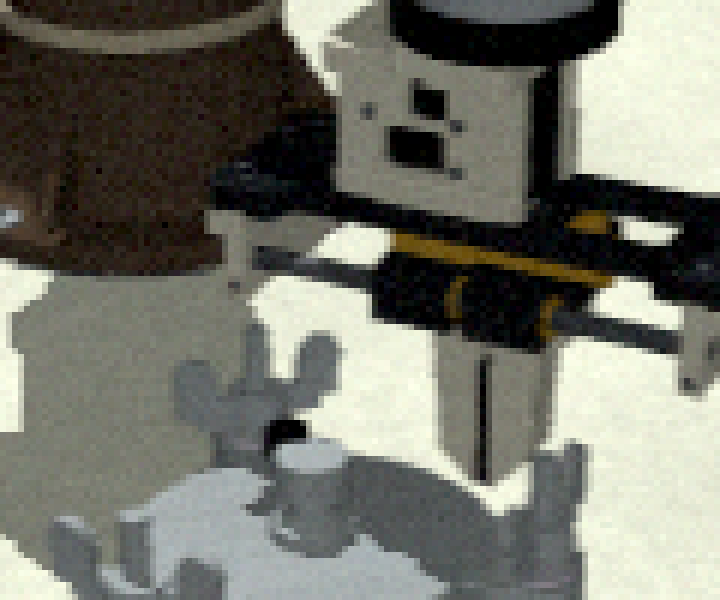

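```bash
python3 -m pendant '[[[0,0.004,0],[0,0,0],0],[[0,0.004,0],[0,0,0],0],[[0,0,0],[0,0,0],0]]'; python3 -m pendant '[[[0,0.0015,0],[0,0,0],0],[[0,0,0],[0,0,0],0]]'; python3 -m pendant '[[[0,0.001,0],[0,0,0],0],[[0,0,0],[0,0,0],0]]'; python3 -m pendant '[[[0,0.001,0],[0,0,0],0],[[0,0,0],[0,0,0],0]]'
```

```text
clock: 15.15
position: [0.5424, 0.1098, 0.0771]
ee_rot: [0.891, 3.012, 0.001]
force: [0.3, -0.2, -0.6]
width: 0.007
clock: 15.4
position: [0.5427, 0.1103, 0.0766]
ee_rot: [0.892, 3.012, -0.0]
force: [-0.9, -0.1, -0.0]
width: 0.003
clock: 15.65
position: [0.5429, 0.1108, 0.0765]
ee_rot: [-0.892, -3.012, 0.002]
force: [-1.8, -2.5, 3.2]
width: 0.004
clock: 15.9
position: [0.5436, 0.1119, 0.0764]
ee_rot: [-0.892, -3.012, 0.001]
force: [-2.7, -3.6, 3.1]
width: 0.007
```

```bash
python3 -m pendant '[[[0,0.001,0],[0,0,0],0],[[0,0,0],[0,0,0],0]]'; python3 -m pendant '[[[0,0.001,0],[0,0,0],0],[[0,0,0],[0,0,0],0]]'
```

```text
clock: 16.15
position: [0.5442, 0.113, 0.0765]
ee_rot: [-0.892, -3.012, 0.0]
force: [-2.8, -3.4, 2.0]
width: 0.005
clock: 16.4
position: [0.5449, 0.1139, 0.0764]
ee_rot: [-0.892, -3.012, -0.0]
force: [-2.6, -3.1, 1.8]
width: 0.004
```

```bash
python3 -m pendant '[[[0,0.001,0],[0,0,0],0],[[0,0.001,0],[0,0,0],0],[[0,0.001,0],[0,0,0],0],[[0,0,0],[0,0,0],0]]'; python3 -m pendant '[[[0,0.001,0],[0,0,0],0],[[0,0.001,0],[0,0,0],0],[[0,0,0],[0,0,0],0],[[0,0,0],[0,0,0],0]]'; python3 - <<'E'
from h import *
o,im,d=grab('scene'); 
cr=im[120:220,240:360].astype(float); cr=np.clip((cr-20)*2,0,255).astype(np.uint8)
cv2.imwrite('pics/s9c.png',cv2.resize(cr[:,:,::-1],None,fx=6,fy=6,interpolation=cv2.INTER_NEAREST))
E
```

```text
clock: 16.9
position: [0.5467, 0.1163, 0.0765]
ee_rot: [0.892, 3.012, 0.0]
force: [-2.3, -3.8, 1.3]
width: 0.003
clock: 17.4
position: [0.5478, 0.1178, 0.0765]
ee_rot: [0.892, 3.012, -0.0]
force: [-1.0, -4.5, 1.1]
width: 0.003
```

View pics/s9c.png

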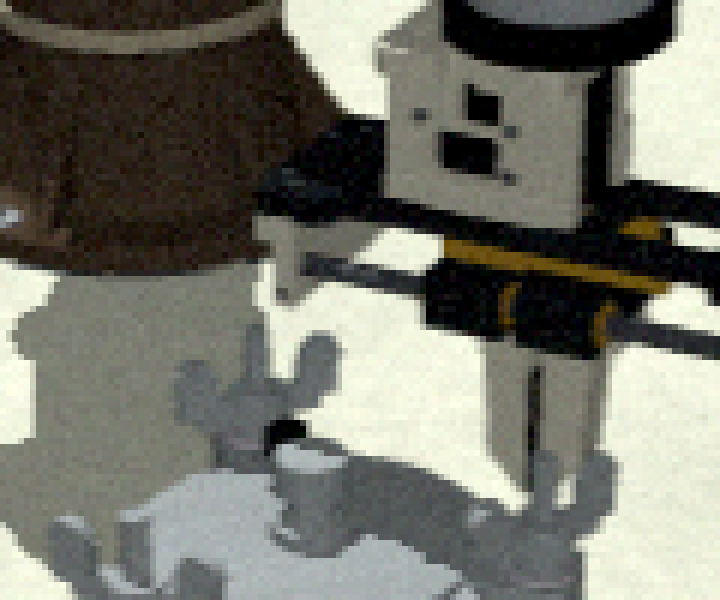

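```bash
python3 -m pendant '[[[0,-0.006,0],[0,0,0],0],[[0,-0.006,0],[0,0,0],0],[[0,0,-0.035],[0,0,0],0],[[0,0,-0.05],[0,0,0],0],[[0,0,-0.02],[0,0,0],0],[[0,0,0],[0,0,0],0]]'; python3 - <<'E'
from h import *
plan([.597,-.0272],55.9,1,.029,.18)
E
```

```text
clock: 18.2
position: [0.542, 0.1086, 0.1832]
ee_rot: [0.89, 3.009, 0.003]
force: [0.4, 0.2, -0.7]
width: 0.004
wing pt [ 0.6116 -0.0057]
yaw 147.03 pos [0.542  0.1086 0.1832] tilt 0.22 shift mm tool [-91.6 -57.5   3.3] n>= 2.0 clock 18.2
turn tool z deg 91.13
```

```bash
python3 -m pendant '[[[-0.0458,-0.0288,0],[0,0,10.1],0],[[0,0,0],[0,0,10.1],0],[[0,0,0],[0,0,10.1],0],[[0,0,0],[0,0,10.1],0],[[0,0,0],[0,0,10.1],0],[[0,0,0],[0,0,10.1],0],[[0,0,0],[0,0,10.1],0],[[0,0,0],[0,0,10.2],0],[[0,0,0],[0,0,10.2],0],[[0,0,0],[0,0,0],0]]'; python3 - <<'E'
from h import *
plan([.597,-.0272],55.9,1,.029,.18)
from fit import fit
o,im,d=grab('wrist','w3.png');fit(cloud('wrist',d,o),(.5455,.0368),188.8)
E
```

```text
clock: 19.45
position: [0.5631, 0.0589, 0.1804]
ee_rot: [-2.774, -1.475, 0.002]
force: [-0.0, 0.2, 0.0]
width: 0.005
wing pt [ 0.6116 -0.0057]
yaw 56.01 pos [0.5631 0.0589 0.1804] tilt 0.09 shift mm tool [-26.4  47.3   0.3] n>= 1.0 clock 19.45
turn tool z deg 0.11
stud 1 [0.4645 0.0243] 0 topz 0
stud 2 [0.5753 0.1136] 174 topz 0.1358
stud 3 [ 0.5989 -0.0228] 9 topz 0.129
centre [5.462000e-01 3.830000e-02 1.898043e+02] resid mm [ 0.9  0.1 -0.7  1.7 -0.2 -1.8]
inlet [0.548  0.0415 0.124 ]
nut 1 stud [0.4654 0.0244] wing axis deg nan (off square nan ) n 0 end counts 0
nut 2 stud [0.5745 0.1153] wing axis deg -56.0 (off square -35.8 ) n 447 end counts 239
nut 3 stud [ 0.5987 -0.0246] wing axis deg 59.7 (off square 19.9 ) n 215 end counts 215
  return _methods._mean(a, axis=axis, dtype=dtype,
  ret = ret.dtype.type(ret / rcount)
```

```bash
python3 -m pendant '[[[-0.0264,0.0473,0],[0,0,0],0],[[0,0,0],[0,0,0],0],[[0,0,0],[0,0,0],0]]'; python3 - <<'E'
from h import *
plan([.597,-.0272],55.9,1,.029,.0765)
E
```

```text
clock: 19.88
position: [0.5878, 0.0105, 0.1809]
ee_rot: [-2.773, -1.475, 0.001]
force: [-0.8, -0.1, 0.1]
width: -0.002
wing pt [ 0.6116 -0.0057]
yaw 56.03 pos [0.5878 0.0105 0.1809] tilt 0.06 shift mm tool [ -0.   -0.2 104.4] n>= 2.0 clock 19.88
turn tool z deg 0.13
```

```bash
python3 -m pendant '[[[0,0,0.03],[0,0,0],0],[[0,0,0.03],[0,0,0],0],[[0,0,0.025],[0,0,0],0],[[0,0,0.019],[0,0,0],0],[[0,0,0],[0,0,0],0]]'; python3 - <<'E'
from h import *
o,im,d=grab('scene'); print(np.round(o['position'],4),np.round(o['force'],1))
cr=im[120:220,240:360].astype(float); cr=np.clip((cr-20)*2,0,255).astype(np.uint8)
cv2.imwrite('pics/s10c.png',cv2.resize(cr[:,:,::-1],None,fx=6,fy=6,interpolation=cv2.INTER_NEAREST))
E
```

```text
clock: 20.5
position: [0.5866, 0.0116, 0.0762]
ee_rot: [-2.771, -1.476, 0.004]
force: [0.7, 0.7, 0.3]
width: 0.006
[0.5866 0.0116 0.0762] [0.7 0.7 0.3]
```

View pics/s10c.png

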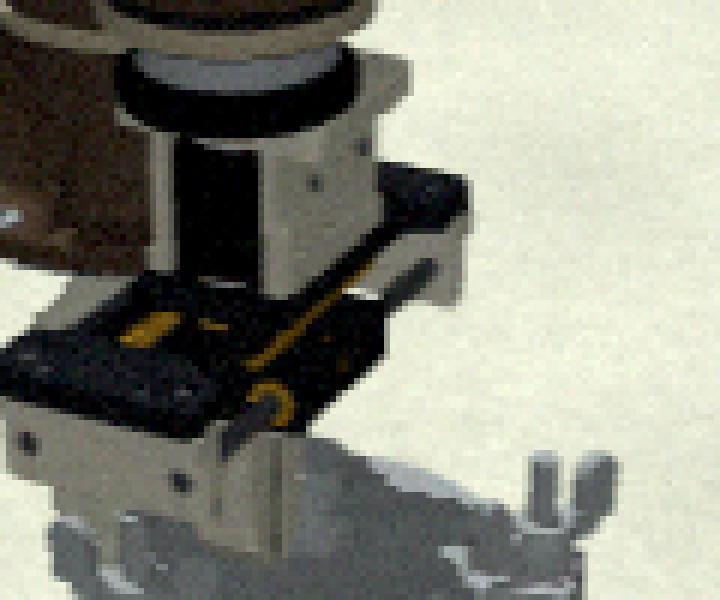

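```bash
python3 -m pendant '[[[0,0.004,0],[0,0,0],0],[[0,0.003,0],[0,0,0],0],[[0,0,0],[0,0,0],0]]'; python3 -m pendant '[[[0,0.0015,0],[0,0,0],0],[[0,0,0],[0,0,0],0]]'; python3 -m pendant '[[[0,0.001,0],[0,0,0],0],[[0,0,0],[0,0,0],0]]'; python3 -m pendant '[[[0,0.001,0],[0,0,0],0],[[0,0,0],[0,0,0],0]]'
```

```text
clock: 20.92
position: [0.5946, 0.0063, 0.078]
ee_rot: [2.775, 1.472, 0.001]
force: [-0.6, 0.3, 0.1]
width: 0.007
clock: 21.18
position: [0.5953, 0.0056, 0.0776]
ee_rot: [2.775, 1.473, 0.0]
force: [-0.1, -0.4, -0.1]
width: 0.006
clock: 21.42
position: [0.5959, 0.0053, 0.0775]
ee_rot: [-2.775, -1.473, 0.0]
force: [-0.8, 0.9, 1.6]
width: 0.0
clock: 21.68
position: [0.5961, 0.0052, 0.0774]
ee_rot: [-2.774, -1.473, 0.002]
force: [-4.9, 2.2, 2.8]
width: 0.002
```

```bash
python3 -m pendant '[[[0,0.001,0],[0,0,0],0],[[0,0,0],[0,0,0],0]]'; python3 -m pendant '[[[0,0.001,0],[0,0,0],0],[[0,0,0],[0,0,0],0]]'
```

```text
clock: 21.92
position: [0.5962, 0.0051, 0.0774]
ee_rot: [-2.772, -1.473, 0.003]
force: [-7.5, 3.8, 4.9]
width: 0.002
clock: 22.18
position: [0.5963, 0.0051, 0.0774]
ee_rot: [-2.771, -1.474, 0.005]
force: [-10.4, 4.8, 7.5]
width: 0.004
```

```bash
python3 -m pendant '[[[0,0,0],[0,0,0],0],[[0,0,0],[0,0,0],0],[[0,0,0],[0,0,0],0]]';python3 -m pendant '[[[0,-0.006,0],[0,0,0],0],[[0,-0.006,0],[0,0,0],0],[[0,0,-0.035],[0,0,0],0],[[0,0,-0.05],[0,0,0],0],[[0,0,-0.05],[0,0,0],0],[[0,0,-0.02],[0,0,0],0],[[0,0,0],[0,0,0],0]]'; python3 - <<'E'
from h import *
go([.43,.308,.24],0)
E
```

```text
clock: 22.55
position: [0.5962, 0.0051, 0.0774]
ee_rot: [-2.771, -1.474, 0.005]
force: [-9.3, 4.7, 8.0]
width: 0.006
clock: 23.42
position: [0.5898, 0.0102, 0.2342]
ee_rot: [2.773, 1.472, 0.005]
force: [-0.1, -1.2, -0.7]
width: 0.003
yaw 55.9 pos [0.5898 0.0102 0.2342] tilt 0.23 shift mm tool [ 157.  -299.2   -6.4] n>= 6.0 clock 23.43
turn tool z deg 55.9
```

```bash
python3 - <<'E'
from h import *
go([.537,.249,.21],123)
E
python3 -m pendant '[[[0.034,-0.036,0.003],[0,0,0],0.05],[[0.034,-0.036,0.003],[0,0,0],0.05],[[0.034,-0.036,0.003],[0,0,0],0.05],[[0.034,-0.036,0.003],[0,0,0],0.05],[[0.032,-0.034,0.003],[0,0,0],0.05],[[0,0,0],[0,0,-9.6],0.05],[[0,0,0],[0,0,-9.6],0.05],[[0,0,0],[0,0,-9.6],0.05],[[0,0,0],[0,0,-9.6],0.05],[[0,0,0],[0,0,-9.6],0.05]]'
```

```text
yaw 55.9 pos [0.5898 0.0102 0.2342] tilt 0.23 shift mm tool [ 168.1 -177.7   24. ] n>= 4.0 clock 23.43
turn tool z deg -67.1
clock: 24.68
position: [0.5347, 0.2486, 0.2157]
ee_rot: [-1.928, -2.479, 0.003]
force: [0.1, 0.3, -0.6]
width: 0.547
```

```bash
python3 -m pendant '[[[0,0,0],[0,0,-9.6],0.05],[[0,0,0],[0,0,-9.5],0.05],[[0,0,0],[0,0,0],0.05],[[0,0,0],[0,0,0],0.05]]'; python3 - <<'E'
from h import *
o,im,d=grab('wrist','w4.png');C=cloud('wrist',d,o);np.savez('w4.npz',C=C,im=im)
ms=arm.masks_of('wrist','sleeve_centre')
for s in ms:
    P=C[s['pixels']];P=P[(P[:,2]<.06)&(P[:,2]>.0)]; T=P[P[:,2]>.031]
    print(np.round(s['rect']),round(s['conf'],2),len(P),np.round(np.median(P,0),3), len(T), np.round((T.max(0)+T.min(0))/2,4) if len(T)>5 else '', np.round(T.max(0)-T.min(0),4) if len(T)>5 else '')
M=R.from_rotvec(o['ee_rot']).as_matrix()
L=(C-o['position'])@M
f=(L[...,2]<-.005)&(d>.05)&(abs(L[...,0])<.02)&(abs(L[...,1])<.06)&(L[...,2]>-.09)
for s in (-1,1):
    q=L[f&(np.sign(L[...,1])==s)]; print('finger',s,len(q),np.round(np.percentile(q,[1,99],axis=0),4))
E
```

```text
clock: 25.18
position: [0.535, 0.2488, 0.2167]
ee_rot: [-1.503, -2.758, 0.001]
force: [-0.1, 0.5, 0.2]
width: 0.544
[350.  68.  28.  25.] 0.66 545 [0.532 0.384 0.036] 355 [0.5322 0.3838 0.0352] [0.0238 0.0251 0.0079]
[303.  38.  21.  34.] 0.61 594 [0.472 0.383 0.036] 402 [0.4723 0.3824 0.0352] [0.0249 0.0254 0.0082]
[285. 114.  24.  24.] 0.59 333 [0.499 0.309 0.037] 296 [0.4983 0.309  0.036 ] [0.0246 0.0248 0.0061]
[226. 309.  79. 122.] 0.56 371 [0.502 0.107 0.026] 180 [0.5746 0.1203 0.0527] [0.0381 0.0228 0.0145]
finger -1 2386 [[-0.0089 -0.0418 -0.0887]
 [ 0.0125 -0.0258 -0.0344]]
finger 1 2392 [[-0.0089  0.0239 -0.089 ]
 [ 0.0124  0.0399 -0.0344]]
```

View pics/w4.png

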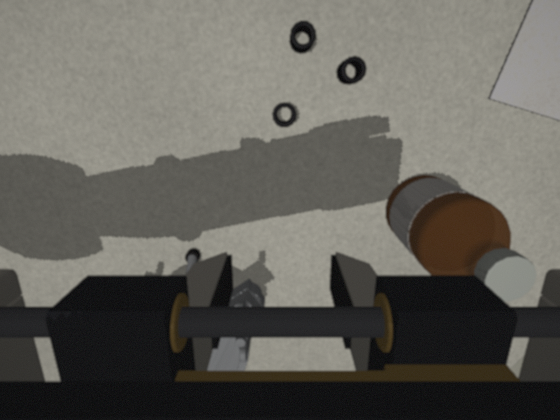

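```bash
python3 - <<'E'
from h import *
a=cv2.imread('pics/w4.png')[10:150,230:410]
cv2.imwrite('pics/w4c.png',cv2.resize(a,None,fx=4,fy=4,interpolation=cv2.INTER_CUBIC))
go([.4985,.309,.03],123)
E
```

```text
yaw 122.88 pos [0.5352 0.249  0.2171] tilt 0.03 shift mm tool [ 70.3   1.9 187.1] n>= 4.0 clock 25.27
turn tool z deg -0.12
```

View pics/w4c.png

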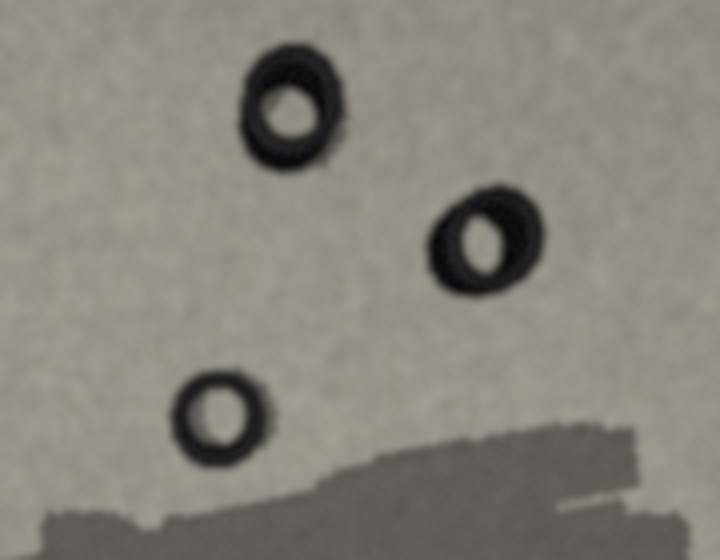

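```bash
python3 -m pendant '[[[0.035,0.0014,0.02],[0,0,0],0.05],[[0.0353,0.0014,0.04],[0,0,0],0.05],[[0,0,0.05],[0,0,0],0.05],[[0,0,0.05],[0,0,0],0.05],[[0,0,0.02],[0,0,0],0.05],[[0,0,0],[0,0,0],0.05],[[0,0,0],[0,0,0],0.05]]'; python3 - <<'E'
from h import *
go([.4985,.309,-.026],123)
o,im,d=grab('scene','s11.png'); 
cr=im[120:260,360:500].astype(float); cr=np.clip((cr-20)*2,0,255).astype(np.uint8)
cv2.imwrite('pics/s11c.png',cv2.resize(cr[:,:,::-1],None,fx=4,fy=4,interpolation=cv2.INTER_NEAREST))
o,im,d=grab('wrist','w5.png')
E
```

```text
clock: 26.15
position: [0.4999, 0.3103, 0.0386]
ee_rot: [1.499, 2.76, 0.002]
force: [0.0, -0.2, 1.1]
width: 0.546
yaw 122.99 pos [0.4999 0.3103 0.0386] tilt 0.09 shift mm tool [-0.3 -2.  64.6] n>= 2.0 clock 26.15
turn tool z deg -0.01
```

View pics/s11c.png

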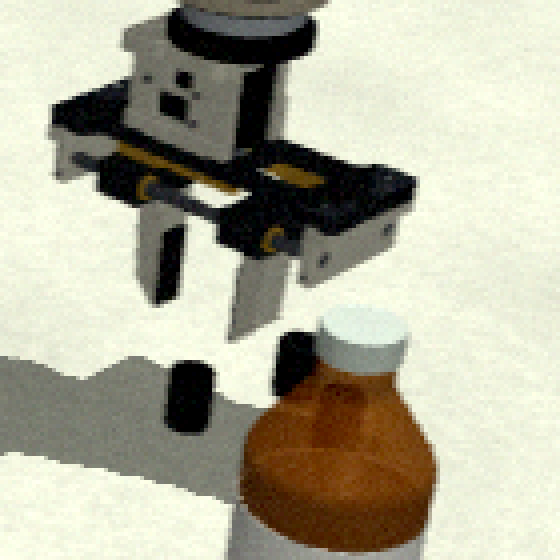

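View pics/w5.png

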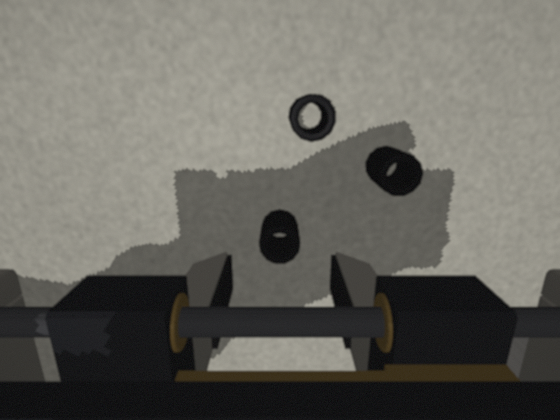

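```bash
python3 -m pendant '[[[0,-0.001,0.03],[0,0,0],0.05],[[0,0,0.018],[0,0,0],0.05],[[0,0,0.01],[0,0,0],0.05],[[0,0,0],[0,0,0],0.05],[[0,0,0],[0,0,0],0.05]]'; python3 - <<'E'
from h import *
go([.4985,.309,-.026],123)
o,im,d=grab('scene','s12.png'); 
cr=im[150:260,360:500].astype(float); cr=np.clip((cr-20)*2,0,255).astype(np.uint8)
cv2.imwrite('pics/s12c.png',cv2.resize(cr[:,:,::-1],None,fx=5,fy=5,interpolation=cv2.INTER_NEAREST))
o,im,d=grab('wrist','w6.png')
E
```

```text
clock: 26.88
position: [0.4989, 0.3094, -0.0198]
ee_rot: [1.498, 2.761, 0.001]
force: [-0.1, 0.7, -0.5]
width: 0.543
yaw 123.02 pos [ 0.4989  0.3094 -0.0198] tilt 0.05 shift mm tool [-0.2 -0.6  6.2] n>= 1.0 clock 26.88
turn tool z deg 0.02
```

View pics/s12c.png

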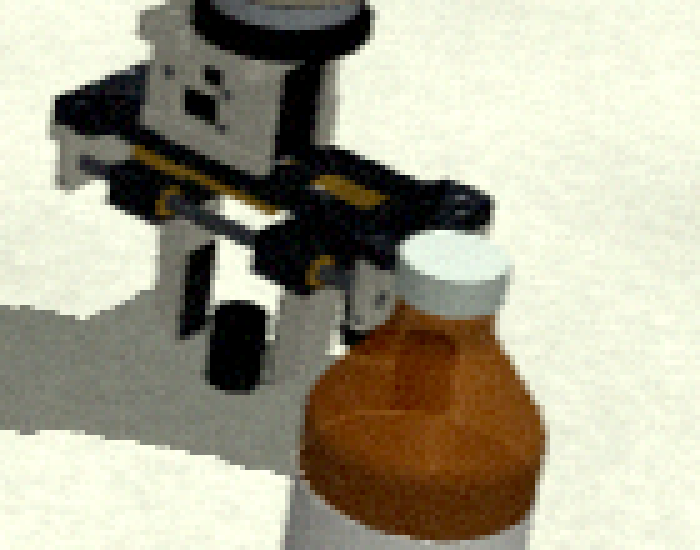

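View pics/w6.png

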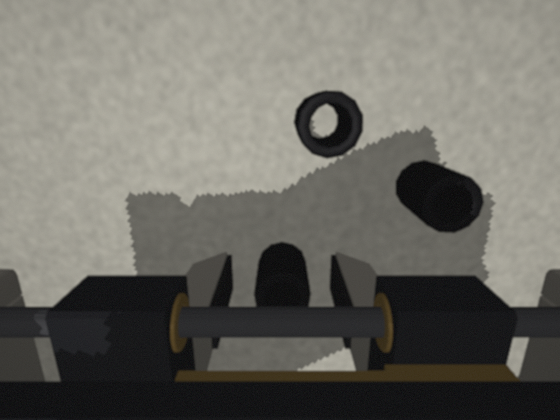

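```bash
python3 -m pendant '[[[0,-0.0005,0.005],[0,0,0],0.05],[[0,0,0],[0,0,0],0.05],[[0,0,0],[0,0,0],0.015],[[0,0,0],[0,0,0],0.015],[[0,0,0],[0,0,0],0.015],[[0,0,0],[0,0,0],0.015],[[0,0,0],[0,0,0],0.015]]' 15; python3 - <<'E'
from h import *
o,im,d=grab('wrist','w7.png');print(o['width']*92)
E
```

```text
clock: 27.85
position: [0.4981, 0.3088, -0.0254]
ee_rot: [1.498, 2.761, 0.0]
force: [-0.2, -0.0, -0.2]
width: 0.279
25.632376218172475
```

View pics/w7.png

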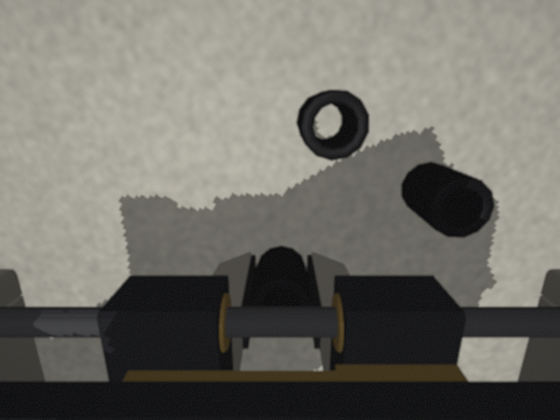

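```bash
python3 -m pendant '[[[0,0,-0.015],[0,0,0],0.015],[[0,0,-0.035],[0,0,0],0.015],[[0,0,-0.05],[0,0,0],0.015],[[0,0,-0.05],[0,0,0],0.015],[[0,0,-0.045],[0,0,0],0.015],[[0,0,0],[0,0,0],0.015]]'; python3 - <<'E'
from h import *
from fit import fit
o,im,d=grab('wrist','w8.png');C=cloud('wrist',d,o);M=R.from_rotvec(o['ee_rot']).as_matrix()
print(o['width']*92,np.round(o['position'],4))
L=(C-o['position'])@M
m=(d>.05)&(abs(L[...,0])<.03)&(abs(L[...,1])<.0125)&(L[...,2]>-.075)&(L[...,2]<-.01)
for zz in range(-65,-15,5):
    q=L[m&(abs(L[...,2]*1000-zz)<2.5)]
    if len(q)>3: print(zz,len(q),'xmax',np.round(np.percentile(q[:,0],97),4),'y',np.round(np.percentile(q[:,1],[2,98]),4))
print(np.round(L[m][:,2].max(),4))
o,im,d=grab('top');fit(cloud('top',d),(.5452,.0366),188.8)
go([.6133,.0543,.17])
E
```

```text
clock: 28.65
position: [0.4996, 0.3107, 0.1744]
ee_rot: [1.497, 2.758, 0.01]
force: [0.1, 0.6, -1.2]
width: 0.284
26.10501157387926 [0.4996 0.3107 0.1744]
-65 306 xmax 0.0123 y [-0.0122  0.0121]
-60 777 xmax 0.0128 y [-0.012  0.012]
-55 368 xmax 0.0131 y [-0.0115  0.0121]
-50 431 xmax 0.013 y [-0.0114  0.012 ]
-45 402 xmax 0.013 y [-0.0113  0.012 ]
-40 336 xmax 0.0131 y [-0.0115  0.012 ]
-35 226 xmax 0.0131 y [-0.0117  0.012 ]
-30 179 xmax 0.013 y [-0.0116  0.0112]
-25 5 xmax 0.0124 y [-0.0119  0.0059]
-0.0268
stud 1 [0.4641 0.0238] 22 topz 0.1351
stud 2 [0.5746 0.1127] 25 topz 0.1352
stud 3 [ 0.5964 -0.0274] 23 topz 0.135
centre [5.450000e-01 3.640000e-02 1.888493e+02] resid mm [-0.1 -0.   0.   0.2  0.1 -0.1]
inlet [0.5448 0.0364 0.1238]
nut 1 stud [0.464  0.0237] wing axis deg -71.6 (off square 9.5 ) n 58 end counts 29
nut 2 stud [0.5746 0.1128] wing axis deg -55.7 (off square -34.5 ) n 65 end counts 33
nut 3 stud [ 0.5964 -0.0275] wing axis deg 55.6 (off square 16.8 ) n 65 end counts 31
yaw 123.02 pos [0.4981 0.3087 0.1704] tilt 0.07 shift mm tool [-276.1  -42.     0.4] n>= 5.0 clock 28.75
```

View pics/w8.png

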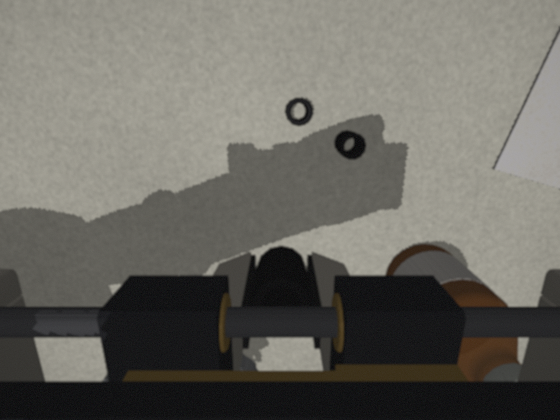

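```bash
python3 -m pendant '[[[-0.0532,-0.0082,0],[0,0,0],0.015],[[-0.0532,-0.0082,0],[0,0,0],0.015],[[-0.0532,-0.0082,0],[0,0,0],0.015],[[-0.0532,-0.0082,0],[0,0,0],0.015],[[-0.0532,-0.0082,0],[0,0,-1.3],0.015],[[0,0,0],[0,0,0],0.015],[[0,0,0],[0,0,0],0.015],[[0,0,0],[0,0,0],0.015]]'; python3 - <<'E'
from h import *
o,im,d=grab('wrist','w9.png');C=cloud('wrist',d,o).reshape(-1,3)
print(o['width']*92)
s=np.array([.575,.113])
for it in range(4):
    r=np.hypot(*(C[:,:2]-s).T); T=C[(r<.010)&(C[:,2]>.127)&(C[:,2]<.145)]; s=T[:,:2].mean(0)
print('stud2',np.round(s,4),len(T))
# top face only
U=T[T[:,2]>np.percentile(T[:,2],40)];print((U.max(0)+U.min(0))/2,U.max(0)-U.min(0))
v=C[:,:2]-s; r=np.hypot(*v.T); z=C[:,2]
W=v[(r>.018)&(r<.036)&(z>.113)&(z<.131)]; th=np.arctan2(W[:,1],W[:,0]); print('wing',np.degrees(np.angle(np.mean(np.exp(2j*th)))/2),len(W))
M=R.from_rotvec(o['ee_rot']).as_matrix()
print('stud in tool',np.round((np.array([*s,.134])-o['position'])@M,4))
go([*s,.15],124.3)
E
```

```text
clock: 29.75
position: [0.6078, 0.0651, 0.1692]
ee_rot: [-1.463, -2.779, -0.0]
force: [-0.5, -0.2, 0.8]
width: 0.279
25.647146073953767
stud2 [0.5743 0.1134] 190
[0.57441689 0.11319376 0.13577398] [0.00933903 0.00926128 0.00188375]
wing -55.887880393108276 400
stud in tool [ 0.0588 -0.0003  0.0352]
yaw 124.46 pos [0.608  0.065  0.1693] tilt 0.04 shift mm tool [59.  -0.4 19.4] n>= 1.0 clock 29.8
turn tool z deg 0.16
```

View pics/w9.png

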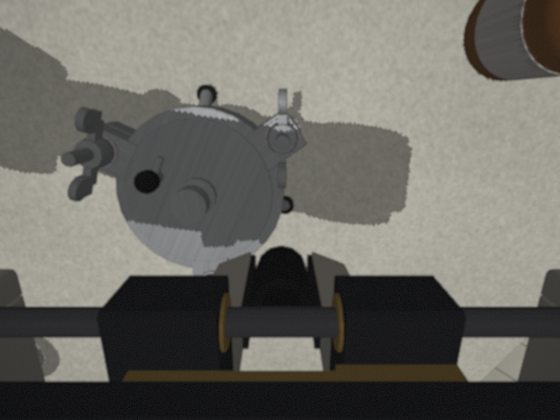

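```bash
python3 -m pendant '[[[0.03,-0.0002,0.01],[0,0,0],0.015],[[0.029,-0.0002,0.015],[0,0,0],0.015],[[0,0,0.013],[0,0,0],0.015],[[0,0,0],[0,0,0],0.015],[[0,0,0],[0,0,0],0.015]]'; python3 - <<'E'
from h import *
go([.5745,.1130,.086],124.2)
o,im,d=grab('scene','s13.png'); print(o['width']*92)
cr=im[100:220,260:400].astype(float); cr=np.clip((cr-20)*2,0,255).astype(np.uint8)
cv2.imwrite('pics/s13c.png',cv2.resize(cr[:,:,::-1],None,fx=5,fy=5,interpolation=cv2.INTER_NEAREST))
E
```

```text
clock: 30.42
position: [0.5757, 0.1113, 0.1318]
ee_rot: [1.468, 2.777, 0.0]
force: [0.6, -0.2, 0.0]
width: 0.282
yaw 124.27 pos [0.5757 0.1113 0.1318] tilt 0.03 shift mm tool [ 2.1 -0.1 45.8] n>= 1.0 clock 30.43
turn tool z deg 0.07
25.940706497841933
```

View pics/s13c.png

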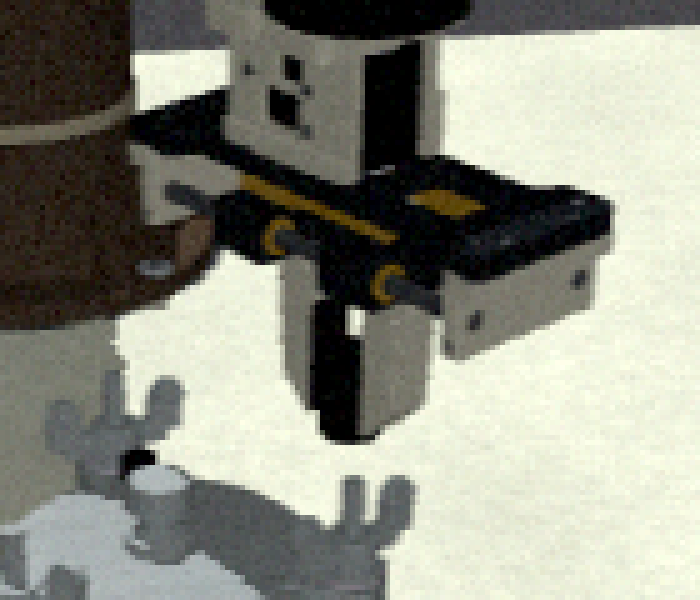

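```bash
python3 -m pendant '[[[0.002,0,0.01],[0,0,0],0.015],[[0,0,0.005],[0,0,0],0.015],[[0,0,0],[0,0,0],0.015],[[0,0,0],[0,0,0],0.015]]'; python3 - <<'E'
from h import *
go([.5745,.1130,.086],124.2)
E
```

```text
clock: 30.98
position: [0.574, 0.1136, 0.1165]
ee_rot: [-1.467, -2.778, -0.0]
force: [0.5, -1.0, 0.1]
width: 0.284
yaw 124.32 pos [0.574  0.1136 0.1165] tilt 0.0 shift mm tool [-0.7  0.1 30.5] n>= 1.0 clock 30.98
turn tool z deg 0.12
```

```bash
python3 -m pendant '[[[-0.0006,0,0.005],[0,0,0],0.015],[[0,0,0.004],[0,0,0],0.015],[[0,0,0],[0,0,0],0.015]]'; python3 -m pendant '[[[0,0,0.004],[0,0,0],0.015],[[0,0,0],[0,0,0],0.015]]'; python3 -m pendant '[[[0,0,0.004],[0,0,0],0.015],[[0,0,0.003],[0,0,0],0.015],[[0,0,0],[0,0,0],0.015]]'
```

```text
clock: 31.35
position: [0.574, 0.1129, 0.1071]
ee_rot: [-1.467, -2.777, 0.001]
force: [0.6, 0.6, 0.4]
width: 0.282
clock: 31.6
position: [0.5741, 0.1129, 0.1032]
ee_rot: [-1.467, -2.778, 0.001]
force: [0.1, -0.2, 0.7]
width: 0.281
clock: 31.98
position: [0.5741, 0.1129, 0.0962]
ee_rot: [-1.467, -2.778, 0.001]
force: [0.3, -0.0, 0.2]
width: 0.284
```

```bash
python3 -m pendant '[[[0,0,0.004],[0,0,0],0.015],[[0,0,0.003],[0,0,0],0.015],[[0,0,0],[0,0,0],0.015]]'; python3 -m pendant '[[[0,0,0.002],[0,0,0],0.015],[[0,0,0],[0,0,0],0.015]]'; python3 -m pendant '[[[0,0,0.0015],[0,0,0],0.015],[[0,0,0],[0,0,0],0.015]]'; python3 -m pendant '[[[0,0,0.001],[0,0,0],0.015],[[0,0,0],[0,0,0],0.015]]'
```

```text
clock: 32.35
position: [0.5741, 0.113, 0.0892]
ee_rot: [-1.467, -2.778, 0.001]
force: [-0.8, 0.3, -0.8]
width: 0.278
clock: 32.6
position: [0.5742, 0.113, 0.0874]
ee_rot: [-1.467, -2.778, 0.0]
force: [-0.1, -0.1, -1.4]
width: 0.278
clock: 32.85
position: [0.5742, 0.113, 0.0859]
ee_rot: [-1.467, -2.778, 0.0]
force: [-0.1, 0.1, 1.0]
width: 0.28
clock: 33.1
position: [0.5742, 0.113, 0.0849]
ee_rot: [-1.467, -2.778, 0.0]
force: [0.2, 0.1, 0.2]
width: 0.286
```

```bash
python3 -m pendant '[[[0,0,0.001],[0,0,0],0.015],[[0,0,0],[0,0,0],0.015]]';  python3 -m pendant '[[[0,0,0.001],[0,0,0],0.015],[[0,0,0],[0,0,0],0.015]]'; python3 - <<'E'
from h import *
o,im,d=grab('scene','s14.png'); print(o['width']*92)
cr=im[120:220,280:380].astype(float); cr=np.clip((cr-20)*2,0,255).astype(np.uint8)
cv2.imwrite('pics/s14c.png',cv2.resize(cr[:,:,::-1],None,fx=6,fy=6,interpolation=cv2.INTER_NEAREST))
E
```

```text
clock: 33.35
position: [0.5744, 0.1131, 0.0844]
ee_rot: [1.467, 2.778, 0.0]
force: [-1.2, -0.4, 5.9]
width: 0.282
clock: 33.6
position: [0.5745, 0.1131, 0.0843]
ee_rot: [1.467, 2.777, 0.0]
force: [-4.1, -0.9, 13.8]
width: 0.282
25.953024750806176
```

View pics/s14c.png

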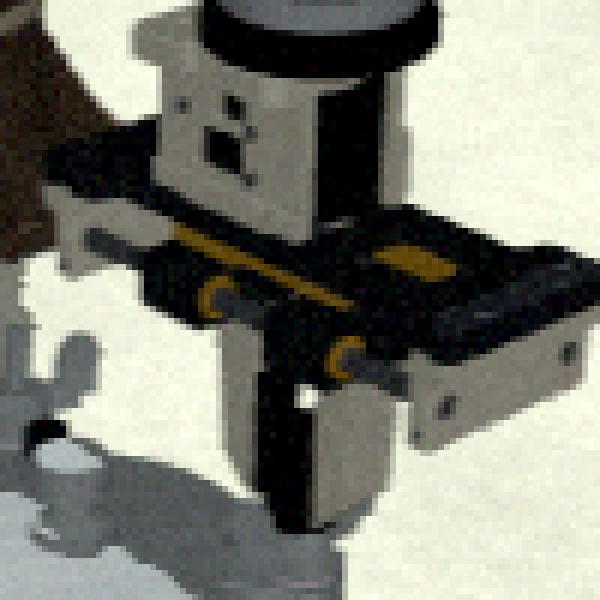

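```bash
python3 -m pendant '[[[0,0,-0.0015],[0,0,0],0.015],[[0,0,0],[0,0,0],0.05],[[0,0,0],[0,0,0],0.05],[[0,0,0],[0,0,0],0.05],[[0,0,0],[0,0,0],0.05]]'; python3 -m pendant '[[[0,0,-0.01],[0,0,0],0.05],[[0,0,-0.02],[0,0,0],0.05],[[0,0,-0.04],[0,0,0],0.05],[[0,0,-0.05],[0,0,0],0.05],[[-0.04,0,-0.02],[0,0,0],0.05],[[-0.04,0,0],[0,0,0],0.05],[[0,0,0],[0,0,0],0.05],[[0,0,0],[0,0,0],0.05]]'; python3 - <<'E'
from h import *
from fit import fit
o,im,d=grab('wrist','w10.png');C=cloud('wrist',d,o)
P=C.reshape(-1,3);T=P[(np.hypot(P[:,0]-.5745,P[:,1]-.113)<.02)&(P[:,2]>.138)&(P[:,2]<.16)]
print('sleeve top',len(T),(T.max(0)+T.min(0))/2,T.max(0)-T.min(0),np.median(T[:,2]))
o,im,d=grab('top','t3.png');C=cloud('top',d);fit(C,(.545,.0365),188.8)
P=C.reshape(-1,3);T=P[(np.hypot(P[:,0]-.5745,P[:,1]-.113)<.02)&(P[:,2]>.138)&(P[:,2]<.16)]
print('sleeve top',len(T),(T.max(0)+T.min(0))/2,np.median(T[:,2]))
o,im,d=grab('scene')
cr=im[120:220,260:380].astype(float); cr=np.clip((cr-20)*2,0,255).astype(np.uint8)
cv2.imwrite('pics/s15c.png',cv2.resize(cr[:,:,::-1],None,fx=6,fy=6,interpolation=cv2.INTER_NEAREST))
a=cv2.imread('pics/w10.png')[40:240,120:400];cv2.imwrite('pics/w10c.png',cv2.resize(a,None,fx=2.8,fy=2.8))
E
```

```text
clock: 34.28
position: [0.5742, 0.113, 0.0844]
ee_rot: [-1.467, -2.778, 0.0]
force: [0.0, -0.1, 0.6]
width: 0.542
clock: 35.28
position: [0.619, 0.0477, 0.2248]
ee_rot: [-1.466, -2.778, -0.001]
force: [0.4, -0.2, -0.0]
width: 0.547
sleeve top 591 [0.57318566 0.11263303 0.14350327] [0.02529133 0.02522568 0.01082869] 0.14678968053055003
stud 1 [0.464 0.024] 0 topz 0
stud 2 [0.5783 0.1148] 74 topz 0.1464
stud 3 [ 0.5964 -0.0274] 0 topz 0
centre [5.462000e-01 3.710000e-02 1.881736e+02] resid mm [ 1.1  1.5 -1.6 -1.6  0.5  0.1]
inlet [nan nan nan]
nut 1 stud [0.465  0.0255] wing axis deg -68.8 (off square 13.0 ) n 26 end counts 0
nut 2 stud [0.5767 0.1132] wing axis deg -55.8 (off square -33.9 ) n 62 end counts 28
nut 3 stud [ 0.5969 -0.0273] wing axis deg nan (off square nan ) n 0 end counts 0
sleeve top 100 [0.57300991 0.112538   0.1438217 ] 0.14541594482097925fit.py:21: RuntimeWarning: Mean of empty slice.
  I=C[(np.hypot(C[:,0]-f.x[0],C[:,1]-f.x[1])<.022)&(z>.115)]; print('inlet',np.round(I.mean(0),4))
  ret = um.true_divide(
  return _methods._mean(a, axis=axis, dtype=dtype,
  ret = ret.dtype.type(ret / rcount)
```

View pics/s15c.png

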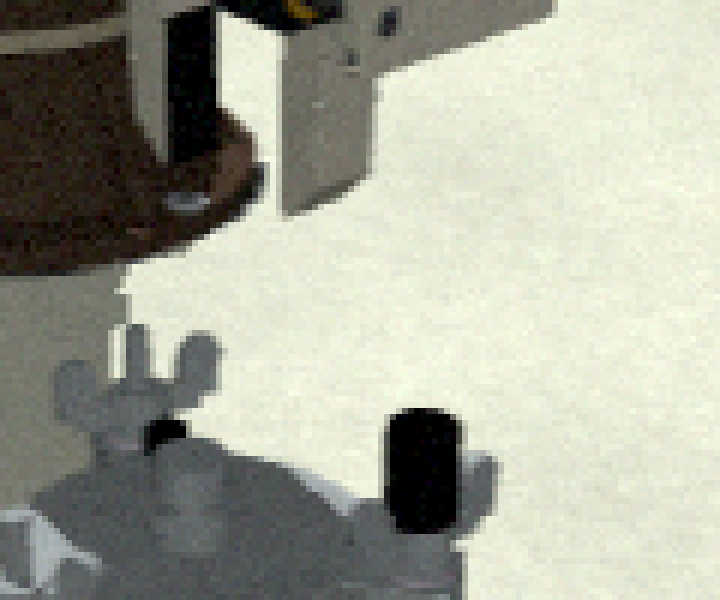

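View pics/w10c.png

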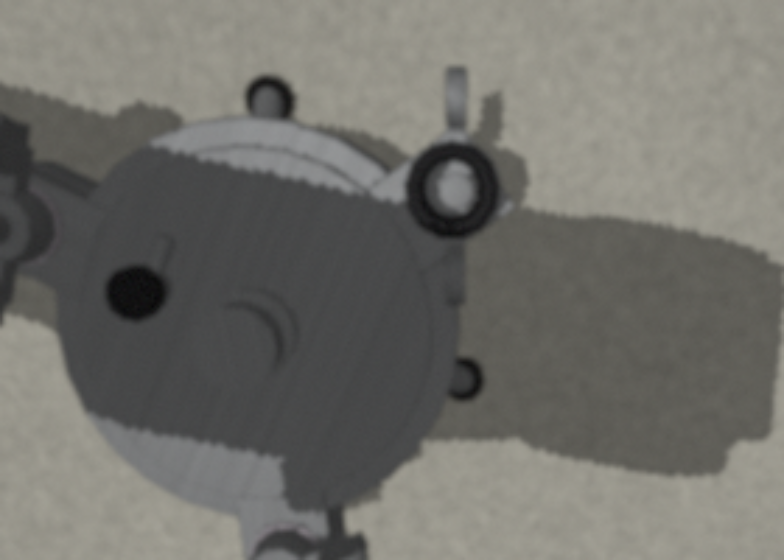

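```bash
python3 -c "
from cell import arm
print(arm.sign_off())"
```

```text
the job is handed in; nothing more can be done
None
```

I checked all three nuts in order. Nut 2 was the loose one; the marker sleeve now stands released on its stud, and I handed the job in at about 35 s.

**Nut checks**

| Nut | Result | Force read at the wrist | Turn |
|---|---|---|---|
| 1 (beside the vent valve) | sound | about 13 N, held | none measured (within 0.1°) |
| 2 | loose | gave way at 4–5 N | about 23° (0.40 rad) clockwise |
| 3 | sound | about 13 N, held | within 0.3°, inside measuring noise |

**Sleeve:** I took the tube with the smallest y (0.309 m, against about 0.383 m for the other two), which is the one farthest to the robot's right. After release:
- It looked upright, with its top at z = 0.1455–0.147 m (expected 0.146 m).
- Its centre was about 1.5 mm from the stud axis.
- Nut 2's wings had not moved.

**What disagreed or went wrong:**
- **Fingertip position:** the shut fingertips are really about 34 mm behind the stated TCP, in both camera views and by contact. I corrected for this from the first nut onward.
- **First touch on nut 1:** because of that, a fingertip corner caught the top of the wing. The wrist force reached about 24 N, under the 25 N limit but close to it. I backed off and repeated the push lower down.
- **Last top picture:** the arm hid nuts 1 and 3. Their angles come from the top picture at 28.7 s, taken after all the pushes.
- **Bystanders:** I kept clear of the glassware and the membrane box and felt no contact near them, but did not measure their positions again at the end.

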